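Stack glued dice cups under the pressing plate

TASK

Start a new batch: first turn the batch counter's brass reset knob back to its zero stop. Then set the steel plate aside from the square aluminium base, stack all the dice cups mouth down on the base in one straight column, rim on rim and centred, and finally put the plate centred on top of the column with its sides parallel to the base's. Leave everything else on the bench where it is.

Things in the scene. Friction and masses are not known exactly. Their poses are not given: they have to be found in the camera images.
- reset_knob (a joint): reset knob of the batch counter, rad: 0 is the zero stop (the knob cannot go below it), at most 2.7; it grows as the knob turns clockwise seen from above, so zeroing is anticlockwise from above. About 0.05 N m of friction, no spring: it stays where left.
- reset_knob_grip (a point): point on the knob's vertical axis, in the middle height of its brass bar grip. The bar is 58 mm long along the point's x, 16 mm thick along its y, and runs from 14 mm below to 14 mm above this point (z up); below it is a round disc of 60 mm diameter. The point turns with the knob. At zero the bar lies along the counter's x axis, its black pointer line on the counter's -x side.
- counter: fixed batch counter, grey box 110 (x) x 130 (y) x 50 mm tall with the reset knob at the centre of its top; origin at the centre of its underside, z up
- press_base: fixed square aluminium base, 90 x 90 x 20 mm, sides along its x and y, with a turned ring mark 72 mm across in the middle of its flat top; origin at the centre of its underside, so its top is 20 mm above the origin. Equipment not listed here stands only along the far and side edges of the bench
- press_plate: loose square steel plate, at the start lying on the base; 84 x 84 x 10 mm, about 0.4 kg, sides along its x and y, with a black bar handle on the middle of its top: 64 mm long along x, 16 mm thick along y, from 10 to 44 mm above the origin; origin at the centre of the underside, z up
- cup0: squat dark wooden dice cup, all cups alike, standing mouth down; may be absent. 60 mm outer diameter, 42 mm tall, flat closed bottom on top; around the mouth a lip of 66 mm diameter, 6 mm tall; mouth opening 52 mm. About 0.1 kg. Origin at the centre of the mouth's rim plane (lowest when mouth down), z points to the closed bottom (up)
- cup1: squat dark wooden dice cup, all cups alike, standing mouth down; may be absent. 60 mm outer diameter, 42 mm tall, flat closed bottom on top; around the mouth a lip of 66 mm diameter, 6 mm tall; mouth opening 52 mm. About 0.1 kg. Origin at the centre of the mouth's rim plane (lowest when mouth down), z points to the closed bottom (up)
- cup2: squat dark wooden dice cup, all cups alike, standing mouth down; may be absent. 60 mm outer diameter, 42 mm tall, flat closed bottom on top; around the mouth a lip of 66 mm diameter, 6 mm tall; mouth opening 52 mm. About 0.1 kg. Origin at the centre of the mouth's rim plane (lowest when mouth down), z points to the closed bottom (up)
- cup3: squat dark wooden dice cup, all cups alike, standing mouth down; may be absent. 60 mm outer diameter, 42 mm tall, flat closed bottom on top; around the mouth a lip of 66 mm diameter, 6 mm tall; mouth opening 52 mm. About 0.1 kg. Origin at the centre of the mouth's rim plane (lowest when mouth down), z points to the closed bottom (up)
- cup4: squat dark wooden dice cup, all cups alike, standing mouth down; may be absent. 60 mm outer diameter, 42 mm tall, flat closed bottom on top; around the mouth a lip of 66 mm diameter, 6 mm tall; mouth opening 52 mm. About 0.1 kg. Origin at the centre of the mouth's rim plane (lowest when mouth down), z points to the closed bottom (up)
- cup5: squat dark wooden dice cup, all cups alike, standing mouth down; may be absent. 60 mm outer diameter, 42 mm tall, flat closed bottom on top; around the mouth a lip of 66 mm diameter, 6 mm tall; mouth opening 52 mm. About 0.1 kg. Origin at the centre of the mouth's rim plane (lowest when mouth down), z points to the closed bottom (up)
- ruler: aluminium ruler 300 (along y) x 30 x 4 mm; bystander, to be left alone; origin at the centre of its underside
- template: flat blue plastic jig template 120 (x) x 180 (y) x 5 mm; bystander, to be left alone; origin at the centre of its underside
- checker: orange resin checker, 50 mm diameter, 13 mm thick; bystander, to be left alone; origin at the centre of its underside
- brass_knob_a: brass cabinet knob, 36 mm diameter, 34 mm tall, loose on the bench; bystander, to be left alone; origin at the centre of its underside
- brass_knob_b: another such brass knob, 36 mm diameter, 34 mm tall; bystander, to be left alone; origin at the centre of its underside
Mind the look-alikes: they are no part of the job. What is shaped like the cup2 but orange is not meant. Leave any blue look-alike of the cup1 alone.

How it is judged:
By the outcome, as a careful person would: the job done as asked, in the order asked, and still so for the second after the job is handed in, with the robot touching nothing.
Of cup0, cup1, cup2, cup3, cup4, cup5 only 4 to 6 are there at a start; the rules pass over those that are not, and their reading is None.
At some moment in a run one of press_plate may be knocked a few centimetres aside while the robot is not near it.
Once in a run the grip may slacken for a moment while it holds something.
It also fails if it takes over 210 s, if anything falls off the work surface, if the arm or the gripper's body presses on something with over 40 N, if the wrist force passes 120 N, or if a joint passes its speed limit or range.

ROBOT

A 6-joint arm with a two-finger parallel gripper is mounted at the origin on the work surface. World frame = base frame: x ahead of the robot, y to its left, z up, the work surface at z = 0. Lengths are in m, angles in rad, forces in N, time in s.
With the tool pointing down it reaches from about 0.375 to 0.9 m from the base axis. Payload 3.1 kg.
Tool frame: the origin (TCP) lies at the very end of the fingers, on their centre line; the grasp point (between the pads) lies 19 mm behind it; x points along the fingers, z is the direction in which the jaws open and shut, and the axes are right-handed (so a half turn about x gives the same grasp; the last joint's range is limited). The gripper opens to 85 mm and grips with 20 to 120 N. Pads are 22 mm wide; open, the fingers measure 114 mm over their backs; the gripper's body (76 mm by 85 mm) begins 54 mm behind the grasp point. The pads swing forward as they close: fully open they stand 13 mm farther back than shut.
Start: joints at [-1.466, 0.527, 1.433, -0, 1.181, -0.178], TCP at [0.174, -0.6, 0.231] pointing down, gripper open.
Joint ranges: [-3.08, 3.08], [-0.75, 2.2], [0.22, 2.44], [-1.43, 4.57], [0, 2.65], [-2.85, 2.85]. Speed limits (rad/s): [2.79, 2.79, 3.14, 3.14, 3.14, 3.14].

INTERFACE

Orientations are given as a unit quaternion [x, y, z, w].
In Python, from station import manip, viewer, job gives the robot as it stands.
- The arm moves only by the tool move_arm, never from a script. Its argument "deltas" is one flat list of numbers, 7 for each row, row after row: the finger opening in mm, from 0 to 85.4, then the shift along the tool's x, y, z in mm, then the turn, a rotation vector about the tool's x, y, z in degrees. In form: [jaw, tx, ty, tz, rx, ry, rz, jaw, tx, ty, tz, rx, ry, rz, ...]. A call has 1 to 10 rows; each row shifts and turns the commanded pose from where the row before left it, along the tool's axes as they then stand; what a row does not reach is not made up. A row lasts 1/10 s, in which the tool goes at most 50 mm and 8.59 degrees, less where a joint would pass 70% of its speed; a pose out of reach is approached as far as the arm can. A call is refused whole if a number of a shift passes 50 or a number of a turn 8.59, either way. A call with a gripper value outside its range is refused whole. The fingers move at their own pace and stop on an object; "force" is the grip in N (left out, the last holds). Time passes only in rows, so rows that do not move let the fingers close. It gives the time, the measured TCP pose, the force and the opening at its end, in the units of the state.
- manip.sense(): the state, without advancing time (a new reading comes with each control period).
- viewer.snapshot(name): name is "side" or "top" or "wrist"; returns a dict with "image" (400x640x3 uint8, red, green, blue), "depth" (400x640 float32, m along the optical axis (not along the pixel's ray), 0 where there is no reading), "fovy" (degrees; the focal length in pixels is half the picture's height over the tangent of half this angle, whatever the lens; pixels are square), "cx", "cy" (the principal point, pixels), "R" (3x3) and "t" (3): a world point X has camera coordinates R X + t. Camera axes: x right, y down, z forward; pixel columns grow to the right and rows downward; lengths in m; the calibration is good to about 2 mm. A picture is of the moment at which its call begins.
- job.sign_off(): hands the job in, once; it reports no verdict.
The state is a dict: "t": time; "q": joint angles; "qd": joint speeds; "tau": joint torques, N m; "tcp_pos": TCP position; "tool_rot": TCP orientation; "force": force on the tool from outside, world axes, zero at the start; "ft_torque": the same for the moment, N m; "finger_gap": opening from 0.0 (shut) to 1.0 (fully open).
Only numpy, scipy, OpenCV 4.12 (cv2) and the standard library are available. Lean on these libraries where they do the work, as an engineer would, in place of code of your own. Each camera call takes 0.05 s, during which the arm holds its last target.

## Working session

There is one attempt and no reset: what is moved stays moved. The work goes in short steps, Python scripts to look and compute and a tool call to move; the robot and the scene stay as the last step left them, time stands still between calls to the robot, and variables do not carry over. Pictures are saved under pics/ and viewed, and the job is handed in when it is done.

Besides the shell and the picture viewer there is one more tool, called after "Request:" as name(argument=value, ...), one argument or row to a line, values as JSON. move_arm: Moves the arm, as the interface text tells. Its arguments: {"type":"object","properties":{"deltas":{"type":"array"},"force":{"type":"number"}},"required":["deltas"]}

```bash
ls; mkdir -p pics; python3 - <<'E'
from station import manip, viewer, job
import cv2
s=manip.sense(); print(s)
for n in ("side","top","wrist"):
    v=viewer.snapshot(n); cv2.imwrite(f"pics/{n}0.png",v["image"][:,:,::-1]); print(n,v["fovy"],v["cx"],v["cy"],v["R"].round(3).tolist(),v["t"].round(3).tolist(), v["image"].shape)
E
```

```text
pics
{'t': 0.0, 'q': array([-1.46653062e+00,  5.28494984e-01,  1.43390746e+00,  1.45149181e-05,
        1.18139244e+00, -1.78512874e-01]), 'qd': array([ 9.69556909e-05, -8.45697141e-04, -2.04092695e-04, -3.89659492e-05,
        1.42948752e-03,  5.27444214e-04]), 'tau': array([-1.81052306e-03, -4.42357779e+01, -1.78023702e+01, -2.29249581e-04,
        8.24261428e-03,  1.01091572e-05]), 'tcp_pos': array([ 0.17433919, -0.59944537,  0.23031428]), 'tool_rot': array([ 0.42512639,  0.56599468, -0.42397871,  0.56494214]), 'force': array([ 0.79411984,  0.75292357, -0.51257261]), 'ft_torque': array([-0.01753571,  0.01945475,  0.01526497]), 'finger_gap': 1.0021134460304837}
side 49.5320466482483 319.33322432408147 201.42622494424762 [[-0.794, -0.608, -0.019], [-0.387, 0.529, -0.756], [0.469, -0.592, -0.655]] [0.452, 0.311, 0.849] (400, 640, 3)
top 50.94561921762474 316.83977570061637 197.8096369438229 [[0.009, -1.0, 0.011], [-0.999, -0.01, -0.031], [0.031, -0.011, -0.999]] [-0.054, 0.581, 1.384] (400, 640, 3)
wrist 60.92305988401348 323.12701023169416 198.02640932225853 [[0.279, -0.96, -0.001], [-0.925, -0.269, 0.269], [-0.259, -0.074, -0.963]] [-0.626, -0.035, 0.378] (400, 640, 3)
```

View pics/top0.png

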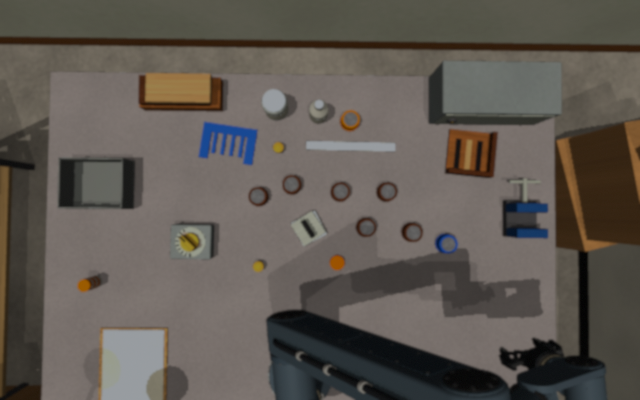

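View pics/side0.png

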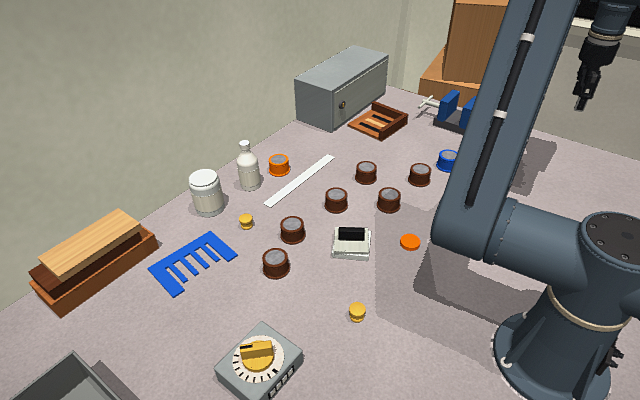

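View pics/wrist0.png

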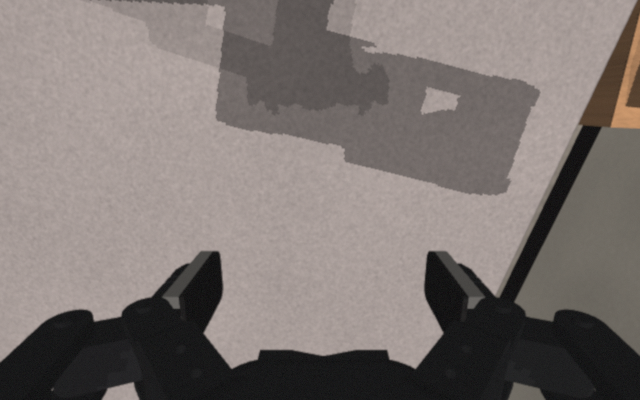

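Candidates in the top view: dark cups at (259,196), (292,184), (341,191), (387,191), (367,227), (413,232). The look-alikes are the blue cup at (447,243) and the orange cup at (350,120). The orange checker is at (338,262). The knob on the counter is at (190,241), and the loose brass knobs are at (279,147) and (259,266). The plate and base are at (309,228).

```bash
cat > h.py <<'E'
import numpy as np, cv2
from station import manip, viewer, job
from scipy.spatial.transform import Rotation as Ro
def snap(n,f=None):
    v=viewer.snapshot(n); v["f"]=200/np.tan(np.radians(v["fovy"]/2))
    if f: cv2.imwrite("pics/"+f,v["image"][:,:,::-1])
    return v
def ray(v,uv,z):
    uv=np.atleast_2d(np.asarray(uv,float)); d=np.c_[(uv[:,0]-v["cx"])/v["f"],(uv[:,1]-v["cy"])/v["f"],np.ones(len(uv))]
    R=v["R"];c=-R.T@v["t"]; w=d@R
    return c+w*((z-c[2])/w[:,2])[:,None]
def proj(v,X):
    p=np.atleast_2d(X)@v["R"].T+v["t"]; return np.c_[p[:,0]/p[:,2]*v["f"]+v["cx"],p[:,1]/p[:,2]*v["f"]+v["cy"]]
def cloud(v):
    vv,uu=np.mgrid[0:400,0:640]; d=v["depth"]
    P=np.stack([(uu-v["cx"])/v["f"]*d,(vv-v["cy"])/v["f"]*d,d],-1)
    P=(P-v["t"])@v["R"]; P[d==0]=np.nan; return P
def tool():
    s=manip.sense(); R=Ro.from_quat(s["tool_rot"]).as_matrix(); return s,R
E
python3 - <<'E'
from h import *
v=snap("top"); P=cloud(v)
for n,(u,w) in dict(c1=(259,196),c2=(292,184),c3=(341,191),c4=(387,191),c5=(367,227),c6=(413,232),blue=(447,243),orange=(350,120),knob=(190,241),plate=(309,228),chk=(338,262),ka=(279,147),kb=(259,266)).items():
    print(n,P[w-1:w+2,u-1:u+2].reshape(-1,3).mean(0).round(3), P[w,u].round(3), ray(v,(u,w),.042)[0].round(3))
im=v["image"][:,:,::-1]
c=cv2.resize(im[170:280,160:340],None,fx=4,fy=4,interpolation=cv2.INTER_CUBIC); cv2.imwrite("pics/crop1.png",cv2.convertScaleAbs(c,alpha=1.4))
E
```

```text
c1 [0.585 0.14  0.041] [0.585 0.14  0.038] [0.585 0.14  0.042]
c2 [0.625 0.033 0.043] [0.625 0.033 0.04 ] [0.625 0.033 0.042]
c3 [nan nan nan] [ 0.604 -0.126  0.044] [ 0.604 -0.126  0.042]
c4 [ 0.605 -0.275  0.042] [ 0.605 -0.276  0.04 ] [ 0.605 -0.275  0.042]
c5 [ 0.488 -0.211  0.041] [ 0.488 -0.211  0.042] [ 0.488 -0.211  0.042]
c6 [ 0.473 -0.36   0.042] [ 0.473 -0.36   0.044] [ 0.473 -0.36   0.042]
blue [ 0.439 -0.471  0.042] [ 0.439 -0.469  0.048] [ 0.439 -0.471  0.042]
orange [ 0.836 -0.153  0.042] [ 0.836 -0.153  0.044] [ 0.836 -0.153  0.042]
knob [0.44  0.35  0.076] [0.44  0.351 0.071] [0.438 0.359 0.042]
plate [ 0.484 -0.023  0.059] [ 0.484 -0.023  0.065] [ 0.483 -0.023  0.042]
chk [ 0.371 -0.12   0.012] [ 0.371 -0.12   0.01 ] [ 0.374 -0.118  0.042]
ka [0.746 0.078 0.032] [0.747 0.078 0.029] [0.745 0.077 0.042]
kb [0.358 0.138 0.033] [0.359 0.137 0.036] [0.359 0.136 0.042]
```

View pics/crop1.png

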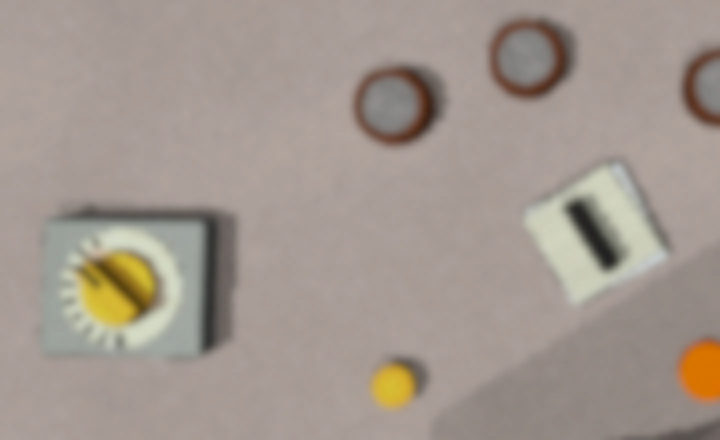

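```bash
cat >> h.py <<'E'
def Rdown(yaw):  # tool x down, tool z at angle yaw in world xy
    x=np.array([0,0,-1.]); z=np.array([np.cos(yaw),np.sin(yaw),0]); return np.c_[x,np.cross(z,x),z]
def curyaw(R): return np.arctan2(R[1,2],R[0,2])
def plan(p,yaw=None,P0=None,R0=None,step=35,half=True,dec=0,show=True):
    """rows (tx,ty,tz,rx,ry,rz) from current (measured) pose to p mm-level; yaw mod pi nearest"""
    s,R=tool(); 
    if R0 is not None: R=R0
    a=s["tcp_pos"] if P0 is None else P0
    if yaw is None: yaw=curyaw(R)
    elif half:
        y0=curyaw(R); yaw=y0+(yaw-y0+np.pi/2)%np.pi-np.pi/2
    Rt=Rdown(yaw); rv=Ro.from_matrix(R.T@Rt).as_rotvec(degrees=True)
    n=int(max(np.ceil(np.linalg.norm(np.subtract(p,a))*1000/step),np.ceil(np.linalg.norm(rv)/8),1))
    rows=[];c=np.array(a,float);C=R.copy()
    for k in range(1,n+1):
        tgt=a+(np.array(p)-a)*k/n
        t=np.round(C.T@(tgt-c)*1000,dec); r=np.round(Ro.from_matrix(C.T@R@Ro.from_rotvec(rv*k/n,degrees=True).as_matrix()).as_rotvec(degrees=True),1)
        rows.append((*t,*r)); c=c+C@t/1000; C=C@Ro.from_rotvec(r,degrees=True).as_matrix()
    if show:
        print(n,"rows; end",c.round(4),"yaw",np.degrees(curyaw(C)).round(2))
        for r in rows: print(", ".join(f"{x:g}" for x in r))
    return c,C
def st():
    s,R=tool(); print("t",round(s["t"],2),"tcp",s["tcp_pos"].round(4),"yaw",np.degrees(curyaw(R)).round(2),"tilt",np.degrees(np.arccos(min(1,-R[2,0]))).round(2),"q",s["q"].round(2),"gap",round(s["finger_gap"],3),"F",s["force"].round(1))
E
python3 - <<'E'
from h import *
st()
s,R=tool(); v=snap("wrist")
c=-v["R"].T@v["t"]
print("cam in tool",(R.T@(c-s["tcp_pos"])).round(4),"\n",(v["R"]@R).round(3))
for p,y in (([.40,.30,.25],np.pi/2),):
  plan(p,y)
E
```

```text
t 0.2 tcp [ 0.1744 -0.5997  0.2307] yaw -73.8 tilt 0.08 q [-1.47  0.53  1.43  0.    1.18 -0.18] gap 1.004 F [0.6 0.3 0.2]
cam in tool [-0.142   0.0675  0.0015] 
 [[-0.001 -0.     1.   ]
 [-0.269 -0.963 -0.001]
 [ 0.963 -0.269  0.001]]
27 rows; end [0.4005 0.2997 0.2505] yaw -89.99
-1, 17, -30, 0.6, -0, -0
-0, 17, -30, 0.6, -0, -0
-1, 17, -30, 0.6, -0, -0
-1, 16, -30, 0.6, -0, -0
-0, 16, -30, 0.6, -0, -0
-1, 16, -31, 0.6, -0, -0
-1, 16, -30, 0.6, -0, -0
-0, 15, -31, 0.6, -0, -0
-1, 15, -31, 0.6, -0, -0
-1, 14, -31, 0.6, -0, -0
-0, 14, -32, 0.6, -0, 0
-1, 14, -31, 0.6, -0, 0
-1, 13, -32, 0.6, -0, 0
-0, 14, -32, 0.6, -0, 0
-1, 12, -31, 0.6, -0, 0
-1, 13, -32, 0.6, -0, 0
-0, 12, -33, 0.6, -0, 0
-1, 12, -32, 0.6, -0, 0
-1, 11, -32, 0.6, -0, 0
-0, 11, -33, 0.6, -0, 0
-1, 11, -32, 0.6, -0, 0
-1, 11, -33, 0.6, -0.1, 0
-1, 10, -33, 0.6, 0, 0
-0, 9, -33, 0.6, 0, 0
-1, 10, -33, 0.6, 0, 0
-1, 9, -33, 0.6, 0, 0
-1, 9, -33, 0.6, 0, -0
```

```bash
python3 - <<'E'
from h import *
plan([.42,-.1,.30],-np.pi/2,step=40)
E
```

```text
15 rows; end [ 0.4201 -0.0997  0.3002] yaw -89.99
-5, 25, -27, 1.1, -0, -0
-4, 25, -28, 1.1, -0, -0
-5, 23, -29, 1, -0, -0
-4, 24, -28, 1.1, -0, -0
-5, 23, -30, 1.1, -0, -0
-4, 22, -29, 1.1, -0, -0
-5, 22, -30, 1.1, -0, 0
-5, 21, -31, 1, -0, 0
-4, 21, -31, 1.1, -0, 0
-5, 20, -31, 1.1, -0, 0
-4, 19, -32, 1.1, -0, 0
-5, 19, -32, 1.1, -0, 0
-4, 18, -32, 1, -0.1, 0
-5, 18, -33, 1.1, 0, 0
-5, 17, -33, 1.1, 0, 0
```

Request:
move_arm(
  deltas=[85, -5, 25, -27, 1.1, 0, 0, 85, -4, 25, -28, 1.1, 0, 0, 85, -5, 23, -29, 1, 0, 0, 85, -4, 24, -28, 1.1, 0, 0, 85, -5, 23, -30, 1.1, 0, 0, 85, -4, 22, -29, 1.1, 0, 0, 85, -5, 22, -30, 1.1, 0, 0, 85, -5, 21, -31, 1, 0, 0],
)

```text
t: 1.05
tcp_pos: [0.3058, -0.3322, 0.2686]
tool_rot: [0.466, 0.532, -0.466, 0.532]
force: [0.5, 0.2, 0.1]
finger_gap: 0.996
```

Request:
move_arm(
  deltas=[85, -4, 21, -31, 1.1, 0, 0, 85, -5, 20, -31, 1.1, 0, 0, 85, -4, 19, -32, 1.1, 0, 0, 85, -5, 19, -32, 1.1, 0, 0, 85, -4, 18, -32, 1, 0, 0, 85, -5, 18, -33, 1.1, 0, 0, 85, -5, 17, -33, 1.1, 0, 0, 85, 0, 0, 0, 0, 0, 0],
)

```text
t: 1.85
tcp_pos: [0.4214, -0.0967, 0.301]
tool_rot: [0.499, 0.501, -0.498, 0.502]
force: [0.0, -0.2, -0.3]
finger_gap: 0.993
```

```bash
python3 - <<'E'
from h import *
st(); v=snap("wrist","w1.png"); s,R=tool(); print((R.T@(-v["R"].T@v["t"]-s["tcp_pos"])).round(4))
snap("top","t1.png")
E
```

```text
t 1.85 tcp [ 0.4214 -0.0967  0.301 ] yaw -89.68 tilt 0.12 q [-0.49  0.17  1.8   0.    1.17  1.08] gap 0.993 F [ 0.  -0.2 -0.3]
[-0.1425  0.0685 -0.    ]
```

View pics/w1.png

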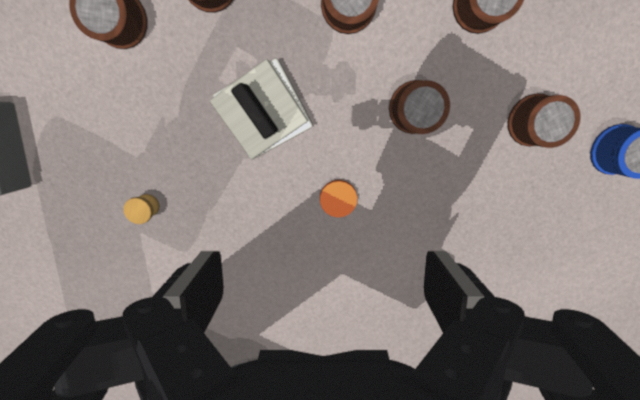

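The wrist view shows the plate at (262,108), the checker at (339,199) and a brass knob at (140,209). Dark cups are at (110,10), (350,5), (488,5), (420,106) and (545,120), and the blue one is at (620,150). Next I'll look at the counter.

Request:
move_arm(
  deltas=[85, 2, 1, -45, 0, 0, 0, 85, 2, 1, -45, 0, 0, 0, 85, 2, 1, -45, 0, 0, 0, 85, 2, 1, -45, 0, 0, 0, 85, 2, 1, -45, 0, 0, 0, 85, 2, 1, -45, 0, 0, 0, 85, 2, 1, -45, 0, 0, 0, 85, 2, 1, -45, 0, 0, 0, 85, 2, 1, -45, 0, 0, 0, 85, 0, 0, -20, 0, 0, 0],
)

```text
t: 2.95
tcp_pos: [0.4298, 0.3268, 0.2816]
tool_rot: [0.5, 0.5, -0.5, 0.5]
force: [0.1, -0.4, -0.3]
finger_gap: 1.0
```

Request:
move_arm(
  deltas=[85, 0, 0, 0, 0, 0, 0],
)

```text
t: 3.05
tcp_pos: [0.4298, 0.326, 0.2817]
tool_rot: [0.5, 0.5, -0.5, 0.5]
force: [0.1, -0.7, 0.5]
finger_gap: 0.997
```

```bash
python3 - <<'E'
from h import *
st(); v=snap("wrist","w2.png")
E
```

```text
t 3.05 tcp [0.4298 0.326  0.2817] yaw -89.9 tilt 0.0 q [0.44 0.35 1.59 0.   1.2  2.01] gap 0.997 F [ 0.1 -0.7  0.5]
```

View pics/w2.png

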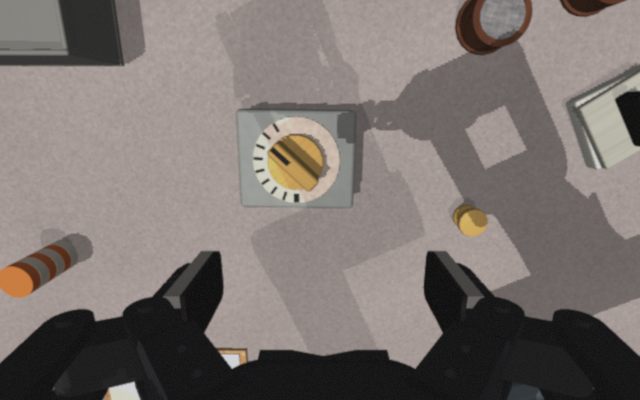

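```bash
python3 - <<'E'
from h import *
v=snap("wrist"); P=cloud(v)
c=cv2.resize(v["image"][100:215,225:370,::-1],None,fx=5,fy=5,interpolation=cv2.INTER_CUBIC); cv2.imwrite("pics/c2.png",c)
Z=P[100:215,225:370,2]
print("heights", np.histogram(Z[np.isfinite(Z)],bins=np.arange(0,.11,.005)))
Zf=np.nan_to_num(P[:,:,2])
m=np.zeros((400,640),np.uint8); m[130:200,255:335]=1
m=((Zf>.078)&(m>0)).astype(np.uint8)
pts=np.argwhere(m)[:,::-1]
X=P[m>0]; zt=np.median(X[:,2]); print("top z",zt,len(X))
r=cv2.minAreaRect((ray(v,pts,zt)[:,:2]*1000).astype(np.float32)); print(r)
# counter box top
g=((np.abs(Zf-.05)<.008)).astype(np.uint8); g[:,:225]=0;g[:,370:]=0;g[215:]=0;g[:95]=0
pts=np.argwhere(g)[:,::-1]; print(len(pts)); print(cv2.minAreaRect((ray(v,pts,.05)[:,:2]*1000).astype(np.float32)))
E
```

```text
heights (array([1774,    6,    4,    4,    5,    5,   10,   11,   25, 4663, 4140,
         18, 1292,   65,   45,   42,   47,   56,  878,   47,    0]), array([0.   , 0.005, 0.01 , 0.015, 0.02 , 0.025, 0.03 , 0.035, 0.04 ,
       0.045, 0.05 , 0.055, 0.06 , 0.065, 0.07 , 0.075, 0.08 , 0.085,
       0.09 , 0.095, 0.1  , 0.105]))
top z 0.09326532008585664 1045
((437.0572204589844, 353.52362060546875), (57.52491760253906, 17.992582321166992), 46.16893768310547)
8835
((436.3901672363281, 354.01513671875), (128.46176147460938, 108.84337615966797), 89.22965240478516)
```

View pics/c2.png

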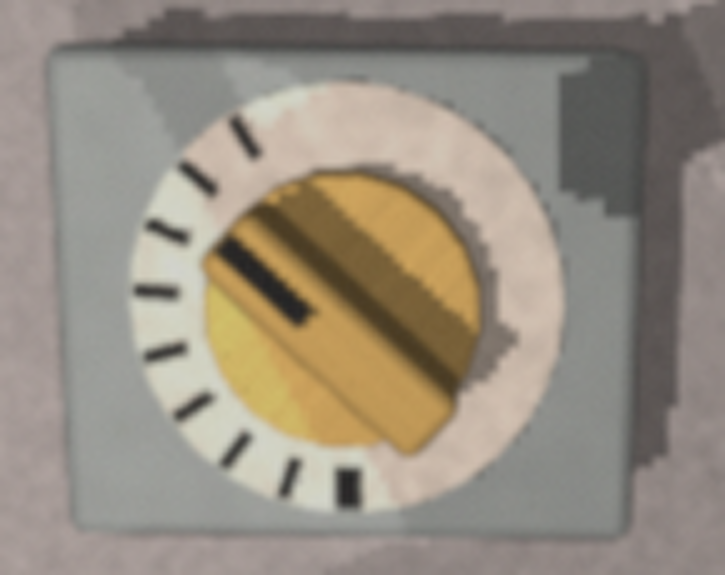

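Knob centre is about (0.437, 0.354), the bar is at 46° and its top is at z = 0.0935. It has to turn about 133° anticlockwise.

```bash
python3 - <<'E'
from h import *
c,C=plan([.437,.354,.12],np.radians(-43.8),step=40)
plan([.437,.354,.069],P0=c,R0=C,step=30)
E
```

```text
6 rows; end [0.4369 0.3543 0.1197] yaw -43.83
27, 1, -5, -7.7, 0, 0
27, 2, -5, -7.7, 0, 0
27, 3, -4, -7.7, 0, 0
27, 3, -5, -7.7, 0, 0.1
27, 4, -3, -7.7, 0, -0
27, 4, -4, -7.7, 0.1, -0
2 rows; end [0.4368 0.3543 0.0687] yaw -43.83
25, -0, 0, -0, -0, -0
26, -0, 0, -0, -0, -0
```

Request:
move_arm(
  deltas=[60, 27, 1, -5, -7.7, 0, 0, 60, 27, 2, -5, -7.7, 0, 0, 60, 27, 3, -4, -7.7, 0, 0, 60, 27, 3, -5, -7.7, 0, 0, 60, 27, 4, -3, -7.7, 0, 0, 60, 27, 4, -4, -7.7, 0, 0, 60, 0, 0, 0, 0, 0, 0, 60, 0, 0, 0, 0, 0, 0],
)

```text
t: 3.95
tcp_pos: [0.437, 0.3542, 0.1205]
tool_rot: [0.265, 0.656, -0.266, 0.655]
force: [0.3, -0.2, 0.7]
finger_gap: 0.703
```

```bash
python3 - <<'E'
from h import *
st(); snap("wrist","w3.png"); plan([.437,.354,.069],np.radians(-43.8),step=20)
E
```

```text
t 3.95 tcp [0.437  0.3542 0.1205] yaw -44.06 tilt 0.08 q [ 0.48  0.6   1.69 -0.    0.86  1.25] gap 0.703 F [ 0.3 -0.2  0.7]
3 rows; end [0.4369 0.3541 0.0694] yaw -43.83
17, -0, 0, -0.1, 0, -0
18, -1, 0, -0.1, 0, -0
17, -0, 0, -0, 0, -0.1
```

View pics/w3.png

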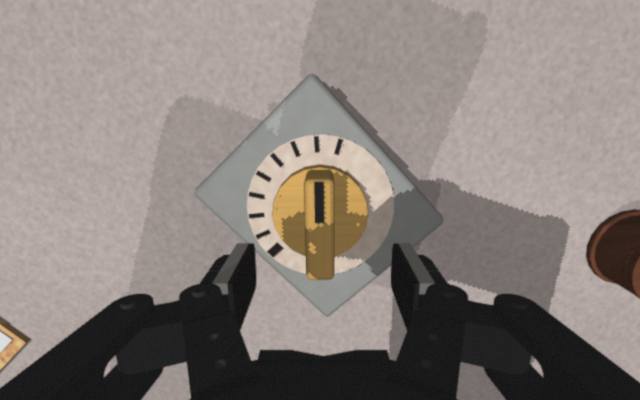

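The bar at (319,225) lies centred between the jaws. I'll go down and close.

Request:
move_arm(
  deltas=[60, 17, 0, 0, 0, 0, 0, 60, 18, 0, 0, 0, 0, 0, 60, 16, 0, 0, 0, 0, 0, 10, 0, 0, 0, 0, 0, 0, 10, 0, 0, 0, 0, 0, 0, 10, 0, 0, 0, 0, 0, 0, 10, 0, 0, 0, 0, 0, 0, 10, 0, 0, 0, 0, 0, 0],
  force=40,
)

```text
t: 4.8
tcp_pos: [0.4369, 0.357, 0.0712]
tool_rot: [0.265, 0.656, -0.263, 0.656]
force: [-2.5, 2.2, 6.5]
finger_gap: 0.179
```

```bash
python3 - <<'E'
from h import *
st()
E
```

```text
t 4.8 tcp [0.4369 0.357  0.0712] yaw -43.84 tilt 0.17 q [0.49 0.68 1.71 0.   0.75 1.25] gap 0.179 F [-2.5  2.2  6.5]
```

Request:
move_arm(
  deltas=[10, 0, 0, 0, -8, 0, 0, 10, 0, 0, 0, -8, 0, 0, 10, 0, 0, 0, -8, 0, 0, 10, 0, 0, 0, -8, 0, 0, 10, 0, 0, 0, -8, 0, 0],
)

```text
t: 5.3
tcp_pos: [0.4367, 0.3571, 0.0712]
tool_rot: [0.023, 0.706, -0.021, 0.707]
force: [-3.2, 3.0, 5.7]
finger_gap: 0.178
```

```bash
python3 - <<'E'
from h import *
st(); print(manip.sense()["ft_torque"]); snap("wrist","w4.png")
E
```

```text
t 5.3 tcp [0.4367 0.3571 0.0712] yaw -3.52 tilt 0.17 q [0.49 0.68 1.71 0.   0.75 0.55] gap 0.178 F [-3.2  3.   5.7]
[ 0.52100376  0.55376355 -0.11211184]
```

View pics/w4.png

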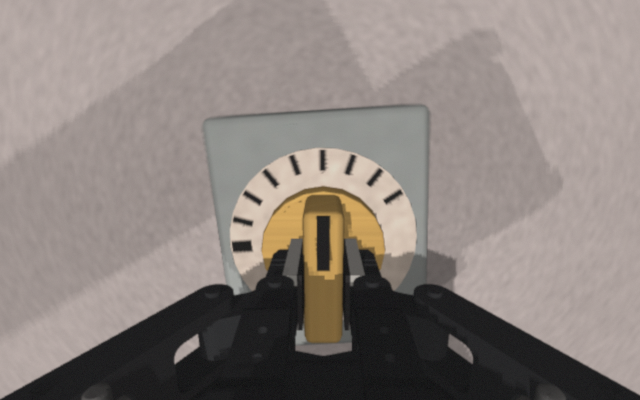

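The knob turns with the gripper, and the zero tick is at (243,245).

Request:
move_arm(
  deltas=[10, 0, 0, 0, -8, 0, 0, 10, 0, 0, 0, -8, 0, 0, 10, 0, 0, 0, -8, 0, 0, 10, 0, 0, 0, -8, 0, 0, 10, 0, 0, 0, -8, 0, 0, 10, 0, 0, 0, -8, 0, 0, 10, 0, 0, 0, -8, 0, 0, 10, 0, 0, 0, -8, 0, 0, 10, 0, 0, 0, -8, 0, 0, 10, 0, 0, 0, -8, 0, 0],
)

```text
t: 6.35
tcp_pos: [0.4363, 0.3569, 0.0712]
tool_rot: [-0.437, 0.555, 0.438, 0.556]
force: [-4.0, 3.1, 7.1]
finger_gap: 0.177
```

Request:
move_arm(
  deltas=[10, 0, 0, 0, -6, 0, 0, 10, 0, 0, 0, -4, 0, 0, 10, 0, 0, 0, -3, 0, 0, 10, 0, 0, 0, 0, 0, 0],
)

```text
t: 6.75
tcp_pos: [0.4363, 0.3568, 0.0712]
tool_rot: [-0.496, 0.503, 0.497, 0.504]
force: [-3.4, 3.0, 7.5]
finger_gap: 0.182
```

```bash
python3 - <<'E'
from h import *
st(); print(manip.sense()["ft_torque"]); snap("wrist","w5.png")
E
```

```text
t 6.75 tcp [0.4363 0.3568 0.0712] yaw 89.19 tilt 0.11 q [ 0.49  0.68  1.71  0.    0.75 -1.07] gap 0.182 F [-3.4  3.   7.5]
[ 0.54965242  0.7706473  -0.06034521]
```

View pics/w5.png

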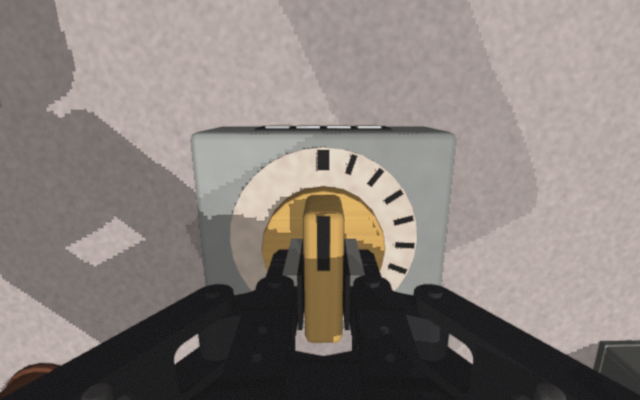

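Request:
move_arm(
  deltas=[10, 0, 0, 0, -2, 0, 0, 10, 0, 0, 0, -2, 0, 0, 10, 0, 0, 0, 0, 0, 0, 10, 0, 0, 0, 0, 0, 0],
)

```text
t: 7.2
tcp_pos: [0.4366, 0.3568, 0.0713]
tool_rot: [-0.511, 0.487, 0.513, 0.489]
force: [-2.6, 2.4, 6.3]
finger_gap: 0.178
```

```bash
python3 - <<'E'
from h import *
st(); print(manip.sense()["ft_torque"]); snap("wrist","w6.png")
E
```

```text
t 7.2 tcp [0.4366 0.3568 0.0713] yaw 92.79 tilt 0.19 q [ 0.49  0.68  1.71  0.    0.75 -1.14] gap 0.178 F [-2.6  2.4  6.3]
[ 0.17632955  0.50142009 -1.23341776]
```

View pics/w6.png

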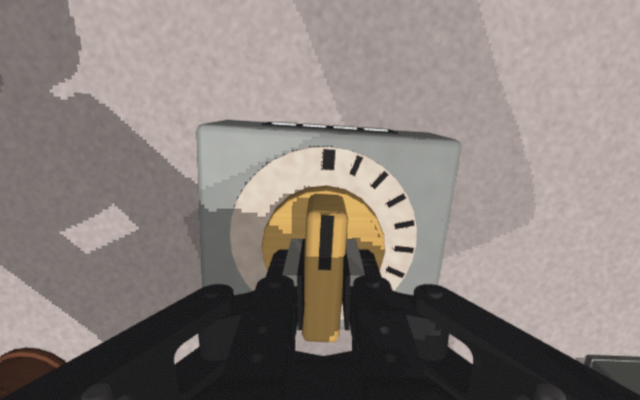

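The torque is −1.2 N m against the stop, so the knob is zeroed. I'll release and lift, then go to look at the plate and cups.

Request:
move_arm(
  deltas=[60, 0, 0, 0, 0, 0, 0, 60, 0, 0, 0, 0, 0, 0, 60, 0, 0, 0, 0, 0, 0, 60, -15, 0, 0, 0, 0, 0, 60, -35, 0, 0, 0, 0, 0, 60, -40, 0, 0, 0, 0, 0, 60, -40, 0, 0, 0, 0, 0, 60, -40, 0, 0, 0, 0, 0, 60, 0, 0, 0, 0, 0, 0],
)

```text
t: 8.15
tcp_pos: [0.44, 0.3576, 0.2452]
tool_rot: [0.515, -0.481, -0.512, -0.49]
force: [0.4, 0.1, -0.3]
finger_gap: 0.703
```

```bash
python3 - <<'E'
from h import *
st(); snap("wrist","w7.png")
R0=tool()[1]
plan([.46,-.05,.32],np.radians(-89),half=False)
E
```

```text
t 8.15 tcp [0.44   0.3576 0.2452] yaw 93.23 tilt 0.73 q [ 0.49  0.43  1.57 -0.    1.13 -1.14] gap 0.703 F [ 0.4  0.1 -0.3]
23 rows; end [ 0.4605 -0.0499  0.3199] yaw -88.98
-3, 0, -18, -7.7, -0, 0
-4, 2, -17, -7.8, -0.1, 0
-3, 5, -17, -7.7, 0, 0
-4, 7, -16, -7.7, -0, 0
-3, 9, -16, -7.7, -0, 0.1
-4, 11, -13, -7.8, -0.1, -0
-3, 13, -12, -7.7, 0, -0
-4, 15, -11, -7.7, -0, -0
-3, 15, -8, -7.8, -0, 0
-3, 17, -6, -7.7, -0.1, 0
-4, 17, -4, -7.7, 0, 0
-3, 18, -2, -7.8, -0, 0
-4, 17, 1, -7.7, -0, 0
-3, 18, 4, -7.7, -0.1, 0.1
-4, 17, 5, -7.7, 0, -0
-3, 15, 8, -7.8, -0, -0
-4, 15, 10, -7.7, -0, -0
-3, 13, 12, -7.7, -0.1, -0
-3, 12, 13, -7.8, 0, 0
-4, 10, 15, -7.7, -0, 0
-3, 7, 16, -7.7, -0, 0
-4, 6, 17, -7.7, -0.1, 0
-3, 3, 17, -7.8, -0, 0
```

View pics/w7.png

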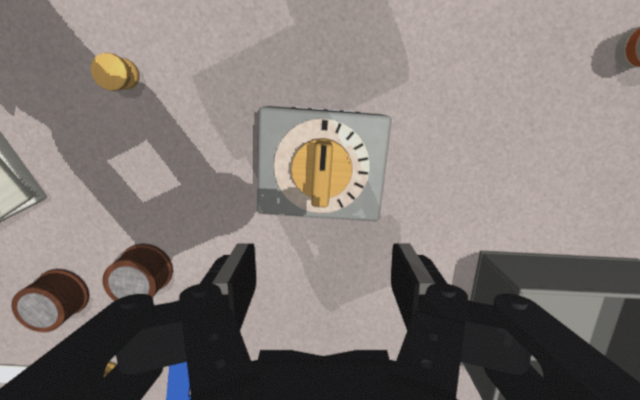

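The pointer at (322,155) is in line with the zero tick at (324,125). Next I'll unwind the wrist.

Request:
move_arm(
  deltas=[60, -5, 0, 0, 8.5, 0, 0, 60, -5, 0, 0, 8.5, 0, 0, 60, -5, 0, 0, 8.5, 0, 0, 60, -5, 0, 0, 8.5, 0, 0, 60, -5, 0, 0, 8.5, 0, 0, 60, -5, 0, 0, 8.5, 0, 0, 60, -5, 0, 0, 8.5, 0, 0, 60, -5, 0, 0, 8.5, 0, 0, 60, -5, 0, 0, 8.5, 0, 0, 60, -5, 0, 0, 8.5, 0, 0],
)

```text
t: 9.2
tcp_pos: [0.4357, 0.3552, 0.2873]
tool_rot: [-0.049, 0.707, 0.048, 0.704]
force: [-0.3, 0.5, -0.1]
finger_gap: 0.7
```

```bash
python3 - <<'E'
from h import *
st()
plan([.46,-.05,.32],np.radians(-89),half=False,step=45)
E
```

```text
t 9.2 tcp [0.4357 0.3552 0.2873] yaw 7.86 tilt 0.24 q [ 0.49  0.38  1.52 -0.    1.24  0.35] gap 0.7 F [-0.3  0.5 -0.1]
13 rows; end [ 0.4604 -0.0504  0.3196] yaw -89.04
-2, -31, -2, 7.5, -0, 0
-3, -31, 1, 7.4, -0, 0
-2, -31, 6, 7.5, -0, 0.1
-3, -30, 10, 7.4, -0, -0
-2, -28, 13, 7.5, -0, 0
-3, -26, 17, 7.4, -0, 0
-2, -24, 20, 7.5, -0, 0.1
-3, -21, 23, 7.4, -0, -0
-2, -18, 26, 7.5, -0.1, 0
-3, -14, 28, 7.4, 0, 0
-2, -11, 29, 7.5, 0, 0
-3, -7, 30, 7.4, 0, 0.1
-2, -2, 32, 7.5, 0, -0
```

Request:
move_arm(
  deltas=[85, -2, -31, -2, 7.5, 0, 0, 85, -3, -31, 1, 7.4, 0, 0, 85, -2, -31, 6, 7.5, 0, 0, 85, -3, -30, 10, 7.4, 0, 0, 85, -2, -28, 13, 7.5, 0, 0, 85, -3, -26, 17, 7.4, 0, 0, 85, -2, -24, 20, 7.5, 0, 0],
)

```text
t: 9.9
tcp_pos: [0.4499, 0.1365, 0.3047]
tool_rot: [0.266, 0.656, -0.267, 0.654]
force: [1.3, 0.5, 0.1]
finger_gap: 0.993
```

Request:
move_arm(
  deltas=[85, -3, -21, 23, 7.4, 0, 0, 85, -2, -18, 26, 7.5, 0, 0, 85, -3, -14, 28, 7.4, 0, 0, 85, -2, -11, 29, 7.5, 0, 0, 85, -3, -7, 30, 7.4, 0, 0, 85, -2, -2, 32, 7.5, 0, 0, 85, 0, 0, 0, 0, 0, 0],
)

```text
t: 10.6
tcp_pos: [0.4638, -0.0529, 0.32]
tool_rot: [0.495, 0.505, -0.496, 0.504]
force: [0.0, 0.3, -0.1]
finger_gap: 1.001
```

```bash
python3 - <<'E'
from h import *
st(); snap("wrist","w8.png")
E
```

```text
t 10.6 tcp [ 0.4638 -0.0529  0.32  ] yaw -89.02 tilt 0.12 q [-0.35  0.2   1.69 -0.    1.25  1.2 ] gap 1.001 F [ 0.   0.3 -0.1]
```

View pics/w8.png

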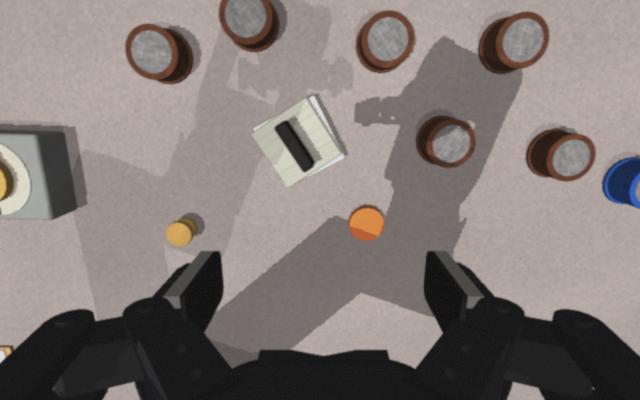

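```bash
cat >> h.py <<'E'
def comps(v,zlo,zhi,zpl,amin=60):
    P=cloud(v); Z=np.nan_to_num(P[:,:,2]); m=((Z>zlo)&(Z<zhi)).astype(np.uint8)
    m=cv2.morphologyEx(m,cv2.MORPH_OPEN,np.ones((3,3),np.uint8))
    n,l,s,c=cv2.connectedComponentsWithStats(m); out=[]
    for i in range(1,n):
        if s[i,4]<amin: continue
        pts=np.argwhere(l==i)[:,::-1]; W=(ray(v,pts,zpl)[:,:2]*1000).astype(np.float32)
        ctr=ray(v,c[i],zpl)[0]; px=pts[len(pts)//2]
        out.append(dict(px=c[i].round(0),area=s[i,4],cen=ctr[:2].round(4),circ=cv2.minEnclosingCircle(W),rect=cv2.minAreaRect(W),rgb=np.median(v["image"][l==i],axis=0)))
    return out
def fmt(o): 
    (a,b),r=o["circ"]; (c,d),(w,h),an=o["rect"]
    print(o["px"],o["area"],"cen",o["cen"],"circ",round(a,1),round(b,1),"r",round(r,1),"rect",round(c,1),round(d,1),round(w,1),round(h,1),round(an,1),"rgb",o["rgb"])
E
python3 - <<'E'
from h import *
v=snap("wrist")
print("cups");[fmt(o) for o in comps(v,.034,.050,.042)]
print("handle");[fmt(o) for o in comps(v,.058,.070,.064)]
print("plate");[fmt(o) for o in comps(v,.025,.0335,.030)]
print("base");[fmt(o) for o in comps(v,.014,.0235,.020,20)]
im=v["image"]; c=cv2.resize(im[85:200,240:360,::-1],None,fx=5,fy=5,interpolation=cv2.INTER_CUBIC); cv2.imwrite("pics/c8.png",c)
E
```

```text
cups
[249.  19.] 2010 cen [0.6188 0.0327] circ 623.5 32.7 r 30.5 rect 616.1 32.8 43.6 60.2 1.1 rgb [122. 119. 118.]
[391.  38.] 2417 cen [ 0.6022 -0.1265] circ 601.5 -126.4 r 30.4 rect 601.6 -126.5 59.1 60.2 66.1 rgb [135. 131. 130.]
[525.  40.] 2514 cen [ 0.6033 -0.2789] circ 602.5 -278.8 r 31.6 rect 603.0 -278.6 58.3 62.8 1.1 rgb [135. 130. 129.]
[155.  50.] 2409 cen [0.5844 0.1412] circ 583.7 140.8 r 31.3 rect 584.0 141.0 60.3 59.5 82.3 rgb [134. 129. 128.]
[453. 143.] 1955 cen [ 0.4863 -0.2116] circ 486.2 -211.7 r 31.1 rect 485.6 -211.6 58.5 61.8 1.1 rgb [115.  99.  97.]
[ 41. 166.] 1850 cen [0.4472 0.2996] circ 436.5 310.9 r 59.3 rect 435.1 309.0 112.3 53.1 0.2 rgb [115. 116. 113.]
[572. 157.] 1983 cen [ 0.4714 -0.3618] circ 471.4 -361.6 r 32.5 rect 470.7 -361.7 58.6 64.6 1.1 rgb [134. 127. 126.]
[635. 190.] 323 cen [ 0.4308 -0.4503] circ 431.8 -454.5 r 24.1 rect 430.3 -449.1 48.1 13.7 15.3 rgb [ 49.  84. 144.]
handle
[297. 146.] 748 cen [ 0.4817 -0.0216] circ 480.9 -21.4 r 31.7 rect 481.2 -21.9 63.2 16.1 33.8 rgb [45. 43. 43.]
[  5. 181.] 360 cen [0.4331 0.3281] circ 434.3 332.
[... 959 characters left out ...]
 [39.  26.5 21. ]
[324. 115.] 280 cen [ 0.516  -0.0527] circ 511.3 -55.9 r 32.5 rect 511.7 -56.5 65.0 9.3 32.7 rgb [187.  186.  179.5]
[260. 126.] 30 cen [0.5004 0.0287] circ 500.4 28.5 r 6.5 rect 500.6 28.6 3.7 12.9 33.5 rgb [197.5 196.5 194.5]
[ 64. 169.] 395 cen [0.4394 0.2882] circ 435.3 289.6 r 53.8 rect 435.3 288.2 7.9 107.6 89.7 rgb [55. 56. 55.]
[542. 152.] 140 cen [ 0.4742 -0.3366] circ 473.0 -340.5 r 19.9 rect 473.5 -336.8 11.0 39.8 83.0 rgb [45. 30. 24.]
[337. 160.] 102 cen [ 0.4587 -0.0715] circ 458.7 -69.5 r 15.9 rect 457.4 -70.5 6.9 31.9 35.2 rgb [210.  210.5 208. ]
[623. 179.] 226 cen [ 0.4404 -0.4522] circ 437.9 -460.9 r 26.7 rect 439.5 -453.0 20.1 53.3 79.0 rgb [27. 43. 79.]
```

View pics/c8.png

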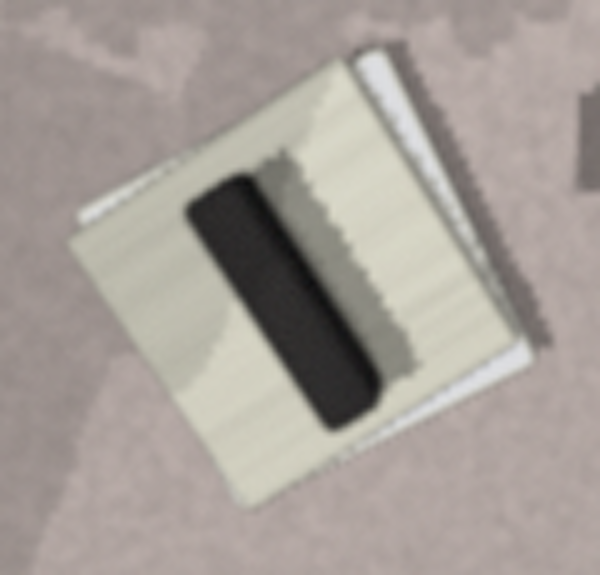

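```bash
python3 - <<'E'
from h import *
c,C=plan([.481,-.0218,.095],np.radians(-56.2),step=35)
plan([.481,-.0218,.036],P0=c,R0=C,step=20)
E
```

```text
7 rows; end [ 0.481  -0.0216  0.0948] yaw -56.24
32, 3, -4, -4.6, -0, 0
32, 3, -4, -4.7, -0, 0
32, 3, -3, -4.6, -0.1, 0.1
32, 4, -3, -4.7, 0, -0
33, 4, -3, -4.6, -0, 0
32, 4, -3, -4.7, -0, 0
32, 4, -2, -4.6, -0, 0.1
3 rows; end [ 0.481  -0.0215  0.0358] yaw -56.24
20, -0, 0, -0, -0, -0
19, -0, 0, -0, -0, -0
20, -0, 0, -0, -0, -0
```

Request:
move_arm(
  deltas=[60, 32, 3, -4, -4.6, 0, 0, 60, 32, 3, -4, -4.7, 0, 0, 60, 32, 3, -3, -4.6, 0, 0, 60, 32, 4, -3, -4.7, 0, 0, 60, 33, 4, -3, -4.6, 0, 0, 60, 32, 4, -3, -4.7, 0, 0, 60, 32, 4, -2, -4.6, 0, 0, 60, 0, 0, 0, 0, 0, 0, 60, 0, 0, 0, 0, 0, 0],
)

```text
t: 11.6
tcp_pos: [0.4814, -0.0204, 0.0959]
tool_rot: [0.333, 0.625, -0.333, 0.623]
force: [0.3, 0.6, 1.5]
finger_gap: 0.7
```

```bash
python3 - <<'E'
from h import *
st(); v=snap("wrist","w9.png")
print("handle");[fmt(o) for o in comps(v,.058,.070,.064)]
plan([.481,-.0218,.036],np.radians(-56.2),step=20)
E
```

```text
t 11.6 tcp [ 0.4814 -0.0204  0.0959] yaw -56.17 tilt 0.16 q [-0.27  0.57  1.9   0.    0.67  0.71] gap 0.7 F [0.3 0.6 1.5]
handle
[322. 225.] 3104 cen [ 0.4841 -0.0194] circ 482.8 -20.3 r 32.0 rect 482.9 -20.2 63.1 15.7 33.7 rgb [34. 33. 33.]
4 rows; end [ 0.4807 -0.022   0.0359] yaw -56.18
15, -0, -0, 0, 0, -0
15, -1, -0, 0, 0, -0
16, -0, -0, 0, 0, -0
15, -1, -0, 0, 0, -0
```

View pics/w9.png

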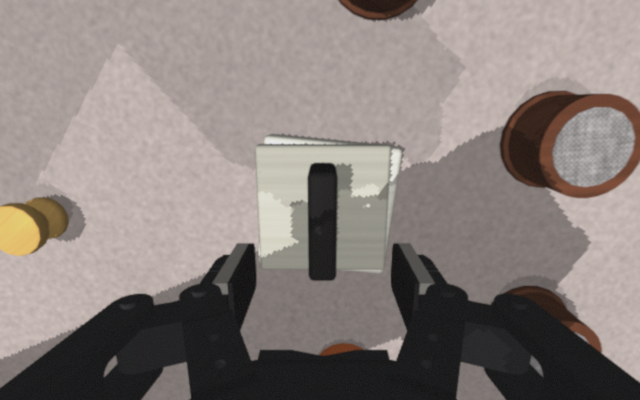

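The handle at (322,225) is centred between the jaws. I'll go down, grip and lift.

Request:
move_arm(
  deltas=[60, 20, 0, 0, 0, 0, 0, 60, 20, 0, 0, 0, 0, 0, 60, 19, 0, 0, 0, 0, 0, 10, 0, 0, 0, 0, 0, 0, 10, 0, 0, 0, 0, 0, 0, 10, 0, 0, 0, 0, 0, 0, 10, 0, 0, 0, 0, 0, 0, 10, 0, 0, 0, 0, 0, 0, 10, -10, 0, 0, 0, 0, 0, 10, -30, 0, 0, 0, 0, 0],
  force=70,
)

```text
t: 12.65
tcp_pos: [0.4805, -0.0211, 0.0768]
tool_rot: [0.333, 0.626, -0.333, 0.622]
force: [0.5, -0.2, -5.2]
finger_gap: 0.171
```

Request:
move_arm(
  deltas=[10, -30, 0, 0, 0, 0, 0, 10, 0, 0, 0, 0, 0, 0],
)

```text
t: 12.85
tcp_pos: [0.4848, -0.0222, 0.1111]
tool_rot: [0.334, 0.621, -0.332, 0.627]
force: [1.1, 0.5, -5.0]
finger_gap: 0.173
```

```bash
python3 - <<'E'
from h import *
st(); v=snap("wrist","w10.png");v=snap("side","s10.png")
c,C=plan([.355,-.28,.11],step=38)
plan([.355,-.28,.016],P0=c,R0=C,step=20)
E
```

```text
t 12.85 tcp [ 0.4848 -0.0222  0.1111] yaw -56.19 tilt 0.5 q [-0.28  0.54  1.89 -0.    0.7   0.7 ] gap 0.173 F [ 1.1  0.5 -5. ]
8 rows; end [ 0.3548 -0.2804  0.11  ] yaw -56.2
-0, -31, 18, 0, 0, -0
-0, -31, 18, 0, 0, -0
-1, -32, 18, 0, 0, -0
0, -31, 18, 0, 0, -0
-0, -31, 18, 0, 0.1, -0
-1, -31, 18, 0, -0, -0.1
0, -31, 18, 0, -0, 0
0, -32, 18, 0, -0, 0
5 rows; end [ 0.3548 -0.2804  0.016 ] yaw -56.2
19, 0, -0, 0, -0, 0
19, 0, -0, 0, -0, 0
18, 0, -0, 0, -0, 0
19, 0, -0, 0, -0, 0
19, 0, -0, 0, -0, 0
```

View pics/s10.png

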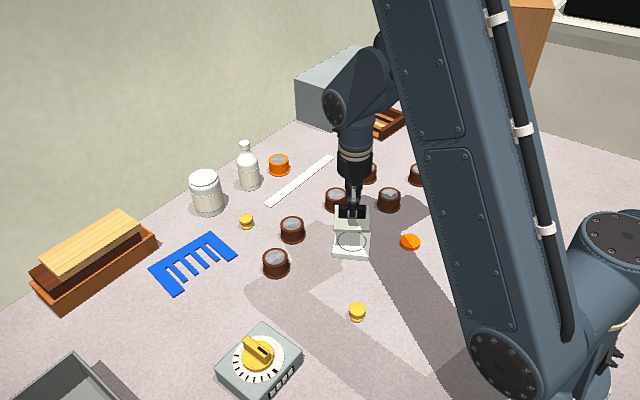

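The plate is in the gripper at (352,220). I'll carry it to the clear spot at (0.355, −0.28).

Request:
move_arm(
  deltas=[10, 0, -31, 18, 0, 0, 0, 10, 0, -31, 18, 0, 0, 0, 10, 0, -32, 18, 0, 0, 0, 10, 0, -31, 18, 0, 0, 0, 10, 0, -31, 18, 0, 0, 0, 10, 0, -31, 18, 0, 0, 0, 10, 0, -31, 18, 0, 0, 0, 10, 0, -32, 18, 0, 0, 0, 10, 0, 0, 0, 0, 0, 0, 10, 0, 0, 0, 0, 0, 0],
)

```text
t: 13.95
tcp_pos: [0.3535, -0.2802, 0.1062]
tool_rot: [0.334, 0.624, -0.333, 0.622]
force: [-0.0, 1.2, -5.8]
finger_gap: 0.17
```

```bash
python3 - <<'E'
from h import *
st(); v=snap("wrist","w11.png")
E
```

```text
t 13.95 tcp [ 0.3535 -0.2802  0.1062] yaw -56.36 tilt 0.19 q [-0.92  0.52  1.97  0.    0.65  0.06] gap 0.17 F [-0.   1.2 -5.8]
```

View pics/w11.png

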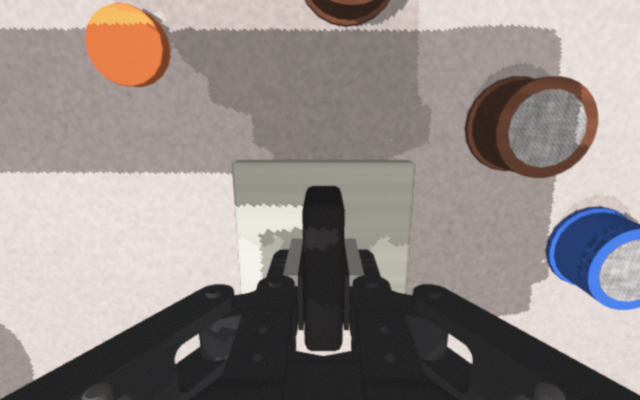

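Request:
move_arm(
  deltas=[10, 25, 0, 0, 0, 0, 0, 10, 25, 0, 0, 0, 0, 0, 10, 20, 0, 0, 0, 0, 0, 10, 10, 0, 0, 0, 0, 0, 10, 6, 0, 0, 0, 0, 0, 10, 2, 0, 0, 0, 0, 0, 10, 0, 0, 0, 0, 0, 0, 10, 0, 0, 0, 0, 0, 0],
)

```text
t: 14.8
tcp_pos: [0.3551, -0.2807, 0.0199]
tool_rot: [0.333, 0.623, -0.333, 0.624]
force: [-0.3, -0.8, -4.8]
finger_gap: 0.173
```

Request:
move_arm(
  deltas=[10, 2, 0, 0, 0, 0, 0, 10, 2, 0, 0, 0, 0, 0, 10, 0, 0, 0, 0, 0, 0],
)

```text
t: 15.1
tcp_pos: [0.3552, -0.2809, 0.019]
tool_rot: [0.332, 0.622, -0.334, 0.625]
force: [-0.9, 3.2, 31.2]
finger_gap: 0.172
```

Request:
move_arm(
  deltas=[10, -2, 0, 0, 0, 0, 0, 60, 0, 0, 0, 0, 0, 0, 60, 0, 0, 0, 0, 0, 0, 60, 0, 0, 0, 0, 0, 0, 60, -10, 0, 0, 0, 0, 0, 60, -40, 0, 0, 0, 0, 0, 60, -40, 0, 0, 0, 0, 0, 60, -40, 0, 0, 0, 0, 0, 60, -40, 0, 0, 0, 0, 0, 60, 0, 0, 0, 0, 0, 0],
)

```text
t: 16.1
tcp_pos: [0.3568, -0.2828, 0.1923]
tool_rot: [0.331, 0.62, -0.335, 0.628]
force: [0.6, -1.2, 0.2]
finger_gap: 0.7
```

```bash
python3 - <<'E'
from h import *
st(); v=snap("wrist","w12.png")
c,C=plan([.47,-.06,.25],np.radians(-70),step=42)
E
```

```text
t 16.1 tcp [ 0.3568 -0.2828  0.1923] yaw -56.18 tilt 0.67 q [-0.92  0.36  1.9  -0.    0.88  0.06] gap 0.7 F [ 0.6 -1.2  0.2]
7 rows; end [ 0.4697 -0.0599  0.2496] yaw -69.99
-9, 31, -17, 2, 0.1, -0
-8, 31, -18, 1.9, 0, -0
-9, 30, -20, 2, 0.1, -0
-9, 29, -20, 2, 0, -0
-8, 28, -21, 2, 0.1, -0.1
-9, 28, -23, 1.9, 0, 0
-8, 27, -23, 2, 0.1, 0
```

View pics/w12.png

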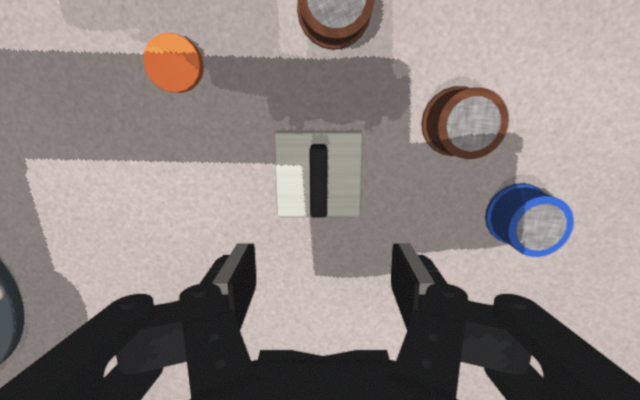

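The plate is set aside at (318,178) in the image. Next I'll measure the bare base.

Request:
move_arm(
  deltas=[85, -9, 31, -17, 2, 0, 0, 85, -8, 31, -18, 1.9, 0, 0, 85, -9, 30, -20, 2, 0, 0, 85, -9, 29, -20, 2, 0, 0, 85, -8, 28, -21, 2, 0, 0, 85, -9, 28, -23, 1.9, 0, 0, 85, -8, 27, -23, 2, 0, 0, 85, 0, 0, 0, 0, 0, 0, 85, 0, 0, 0, 0, 0, 0],
)

```text
t: 17.05
tcp_pos: [0.4679, -0.058, 0.246]
tool_rot: [0.404, 0.581, -0.405, 0.579]
force: [-0.3, -0.6, 0.6]
finger_gap: 0.996
```

```bash
python3 - <<'E'
from h import *
st(); v=snap("wrist","w13.png")
print("base");[fmt(o) for o in comps(v,.013,.027,.020,300)]
print("cups");[fmt(o) for o in comps(v,.034,.050,.042)]
E
```

```text
t 17.05 tcp [ 0.4679 -0.058   0.246 ] yaw -69.84 tilt 0.18 q [-0.36  0.3   1.79 -0.    1.06  0.86] gap 0.996 F [-0.3 -0.6  0.6]
base
[541. 115.] 385 cen [ 0.598  -0.2556] circ 599.6 -264.8 r 26.5 rect 597.8 -257.1 52.9 19.5 13.8 rgb [50. 33. 26.]
[297. 142.] 6883 cen [ 0.4833 -0.0243] circ 481.3 -25.0 r 61.4 rect 481.4 -24.9 89.2 89.1 28.3 rgb [221. 222. 220.]
[552. 242.] 406 cen [ 0.4764 -0.3402] circ 473.0 -352.9 r 28.8 rect 475.7 -342.0 27.1 57.6 76.0 rgb [46. 31. 24.]
[617. 298.] 472 cen [ 0.4388 -0.4534] circ 436.3 -465.5 r 28.4 rect 437.5 -454.5 29.2 56.7 83.7 rgb [27. 45. 82.]
cups
[161.   4.] 420 cen [0.5616 0.1317] circ 564.5 133.2 r 21.4 rect 560.6 131.8 9.0 42.8 20.1 rgb [103.  65.  48.]
[287.   5.] 413 cen [0.601  0.0239] circ 604.1 24.9 r 20.4 rect 600.3 23.5 9.0 40.9 20.1 rgb [92. 57. 42.]
[438.  63.] 3403 cen [ 0.6026 -0.126 ] circ 601.6 -126.0 r 30.8 rect 602.1 -125.8 58.6 61.1 20.1 rgb [136. 132. 131.]
[577. 119.] 3170 cen [ 0.6036 -0.2779] circ 603.0 -277.8 r 32.3 rect 602.7 -278.0 58.0 64.5 20.1 rgb [134. 128. 126.]
[463. 203.] 2526 cen [ 0.4868 -0.211 ] circ 486.3 -211.0 r 31.5 rect 486.4 -211.0 62.5 59.5 68.9 rgb [94. 89. 89.]
[579. 259.] 2324 cen [ 0.4718 -0.361 ] circ 471.2 -360.7 r 33.5 rect 471.5 -361.0 66.3 59.6 73.7 rgb [132. 123. 120.]
[630. 317.] 784 cen [ 0.428  -0.4571] circ 431.2 -465.3 r 31.8 rect 425.0 -456.3 63.5 25.1 34.3 rgb [ 56.  97. 141.]
```

View pics/w13.png

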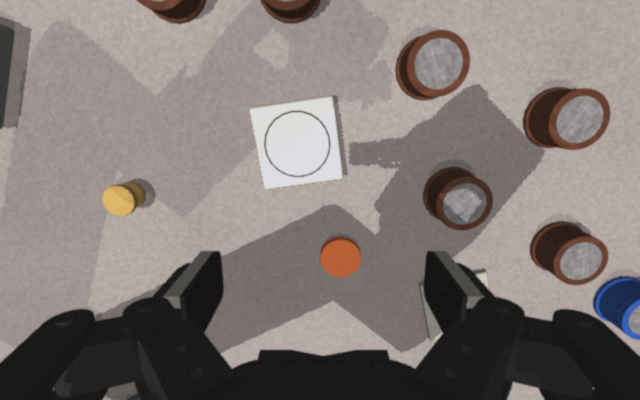

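```bash
python3 - <<'E'
from h import *
c,C=plan([.4813,-.0249,.14],np.radians(-62),step=42)
E
```

```text
3 rows; end [ 0.4814 -0.0246  0.14  ] yaw -62.04
35, 8, -9, -2.6, -0, 0.1
36, 9, -9, -2.7, -0.1, 0
35, 9, -8, -2.6, -0, 0.1
```

Request:
move_arm(
  deltas=[85, 35, 8, -9, -2.6, 0, 0, 85, 36, 9, -9, -2.7, 0, 0, 85, 35, 9, -8, -2.6, 0, 0, 85, 0, 0, 0, 0, 0, 0, 85, 0, 0, 0, 0, 0, 0, 85, 0, 0, 0, 0, 0, 0],
)

```text
t: 17.7
tcp_pos: [0.4835, -0.0261, 0.1425]
tool_rot: [0.365, 0.605, -0.365, 0.606]
force: [0.7, -0.1, 0.3]
finger_gap: 0.996
```

```bash
python3 - <<'E'
from h import *
st(); v=snap("wrist","w14.png")
[fmt(o) for o in comps(v,.013,.027,.020,300)]
s,R=tool()
# ring: dark pixels within the base
P=cloud(v); Z=np.nan_to_num(P[:,:,2]); g=cv2.cvtColor(v["image"],cv2.COLOR_RGB2GRAY)
m=((np.abs(Z-.02)<.006)).astype(np.uint8)
bh=cv2.morphologyEx(g,cv2.MORPH_BLACKHAT,np.ones((7,7),np.uint8))
me=cv2.erode(m,np.ones((9,9),np.uint8)); r=(bh>25)&(me>0); pts=np.argwhere(r)[:,::-1]
W=ray(v,pts,.02)[:,:2]*1000; print(len(W))
e=cv2.fitEllipse(W.astype(np.float32)); print(e)
cv2.imwrite("pics/r14.png",(r*255).astype(np.uint8))
print("rel tool", (R.T@(np.array([e[0][0]/1e3,e[0][1]/1e3,.02])-s["tcp_pos"])).round(4))
E
```

```text
t 17.7 tcp [ 0.4835 -0.0261  0.1425] yaw -62.2 tilt 0.13 q [-0.28  0.48  1.87 -0.    0.79  0.8 ] gap 0.996 F [ 0.7 -0.1  0.3]
[478. 112.] 505 cen [ 0.5923 -0.103 ] circ 595.5 -112.1 r 25.4 rect 592.2 -105.2 50.8 17.0 25.7 rgb [50. 33. 26.]
[318. 187.] 11889 cen [ 0.4844 -0.023 ] circ 481.9 -24.4 r 61.2 rect 482.1 -24.2 89.2 88.9 28.3 rgb [224. 225. 220.]
[632. 207.] 629 cen [ 0.5887 -0.257 ] circ 590.7 -261.5 r 23.2 rect 587.0 -257.3 46.3 13.5 41.8 rgb [52. 35. 27.]
[498. 261.] 521 cen [ 0.4985 -0.1889] circ 497.3 -194.5 r 23.2 rect 499.7 -190.4 17.5 46.2 59.8 rgb [44. 30. 24.]
648
((481.53961181640625, -24.196941375732422), (69.2518310546875, 69.58201599121094), 117.75006866455078)
rel tool [ 0.1229 -0.0014 -0.0029]
```

View pics/w14.png

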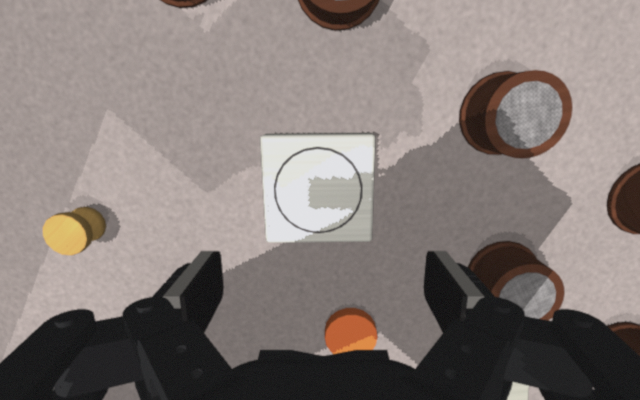

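View pics/r14.png

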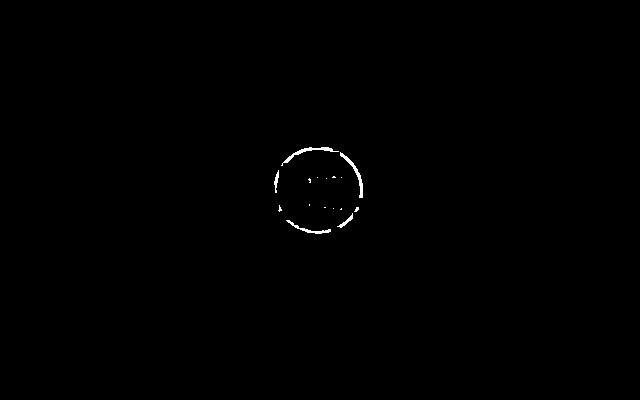

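```bash
cat >> h.py <<'E'
def ring(v,z):
    P=cloud(v); Z=np.nan_to_num(P[:,:,2]); g=cv2.cvtColor(v["image"],cv2.COLOR_RGB2GRAY)
    m=((np.abs(Z-z)<.006)).astype(np.uint8); bh=cv2.morphologyEx(g,cv2.MORPH_BLACKHAT,np.ones((7,7),np.uint8))
    me=cv2.erode(m,np.ones((9,9),np.uint8)); pts=np.argwhere((bh>25)&(me>0))[:,::-1]
    e=cv2.fitEllipse((ray(v,pts,z)[:,:2]*1000).astype(np.float32)); return np.array(e[0])
def toolrel(X):
    s,R=tool(); return (R.T@(np.asarray(X)-s["tcp_pos"])*1000).round(2)
E
python3 - <<'E'
from h import *
for i in range(6):
    v=snap("wrist"); s,R=tool(); c=-v["R"].T@v["t"]
    o=max(comps(v,.013,.027,.020,300),key=lambda o:o["area"])
    print(round(s["t"],2),s["tcp_pos"].round(4),c.round(4),(R.T@(c-s["tcp_pos"])*1000).round(1),ring(v,.02).round(1),np.array(o["circ"][0]).round(1), round(o["rect"][2],1))
E
```

```text
17.8 [ 0.4838 -0.0259  0.143 ] [0.5434 0.0042 0.285 ] [-141.9   67.2    1.6] [481.7 -24.7] [481.8 -24.2] 28.3
17.85 [ 0.4837 -0.0256  0.1429] [0.5434 0.0044 0.2852] [-142.1   67.2    1.7] [481.4 -24.2] [481.8 -24.1] 28.3
17.9 [ 0.4836 -0.0255  0.1428] [0.5433 0.0046 0.2851] [-142.2   67.2    1.7] [481.6 -24.3] [482.1 -24.5] 28.2
17.95 [ 0.4834 -0.0253  0.1425] [0.5432 0.0048 0.2849] [-142.3   67.2    1.7] [481.7 -24.1] [481.8 -24.3] 27.8
18.0 [ 0.4833 -0.0251  0.1423] [0.5431 0.0049 0.2847] [-142.3   67.2    1.6] [481.6 -24.2] [481.9 -24.4] 27.8
18.05 [ 0.4831 -0.025   0.1421] [0.5431 0.0051 0.2844] [-142.2   67.2    1.6] [481.5 -24.2] [481.8 -24.2] 27.8
```

```bash
python3 - <<'E'
from h import *
st();c,C=plan([.622,.033,.165],np.radians(-62),step=42)
E
```

```text
t 18.05 tcp [ 0.4831 -0.025   0.1421] yaw -62.11 tilt 0.09 q [-0.28  0.48  1.87  0.    0.79  0.8 ] gap 1.0 F [-0.2  0.   0.6]
4 rows; end [0.6222 0.0329 0.1652] yaw -62.01
-6, 37, 3, -0, 0, -0
-5, 38, 4, -0.1, 0, -0
-6, 37, 3, 0, 0, -0.1
-6, 38, 4, -0, 0.1, 0
```

Request:
move_arm(
  deltas=[85, -6, 37, 3, 0, 0, 0, 85, -5, 38, 4, 0, 0, 0, 85, -6, 37, 3, 0, 0, 0, 85, -6, 38, 4, 0, 0, 0, 85, 0, 0, 0, 0, 0, 0, 85, 0, 0, 0, 0, 0, 0, 85, 0, 0, 0, 0, 0, 0],
)

```text
t: 18.75
tcp_pos: [0.6203, 0.033, 0.1638]
tool_rot: [0.364, 0.607, -0.365, 0.605]
force: [0.0, -1.4, 0.5]
finger_gap: 0.997
```

```bash
cat >> h.py <<'E'
def cup(name=None,z=.042,n=2):
    """nearest cup top to TCP"""
    a=[]
    for i in range(n):
        v=snap("wrist",name if i==0 else None); s,R=tool()
        os=comps(v,z-.008,z+.008,z,300); o=min(os,key=lambda o:np.hypot(*(np.array(o["circ"][0])/1e3-s["tcp_pos"][:2])))
        a.append(np.array(o["rect"][0]))
        print("rect",np.round(o["rect"],1).tolist() if 0 else o["rect"][0],o["rect"][1],"circ",o["circ"],o["px"])
    c=np.mean(a,0)/1e3; st(); print("cup",c.round(4),"tool-rel",toolrel([*c,z])); return c
E
python3 - <<'E'
from h import *
c=cup("w15.png")
plan([*c,.008],np.radians(-62),step=35)
E
```

```text
rect (625.3560180664062, 34.2351188659668) (59.613739013671875, 59.094444274902344) circ ((625.3927612304688, 33.94149398803711), 30.31908416748047) [323. 183.]
rect (625.2871704101562, 34.09650421142578) (59.62567901611328, 59.1332893371582) circ ((625.3480834960938, 33.98508834838867), 30.271976470947266) [323. 183.]
t 18.85 tcp [0.6204 0.0327 0.164 ] yaw -62.13 tilt 0.12 q [-0.13  0.6   1.5  -0.    1.04  0.96] gap 0.995 F [-0.5 -0.5  1.1]
cup [0.6253 0.0342] tool-rel [121.96   5.24   1.18]
5 rows; end [0.6251 0.0342 0.008 ] yaw -62.03
31, 1, 0, -0, -0, 0
31, 1, 0, -0.1, -0, 0
32, 1, 1, 0, -0, 0.1
31, 1, -0, -0, -0.1, -0
31, 1, 0, -0, 0, 0
```

View pics/w15.png

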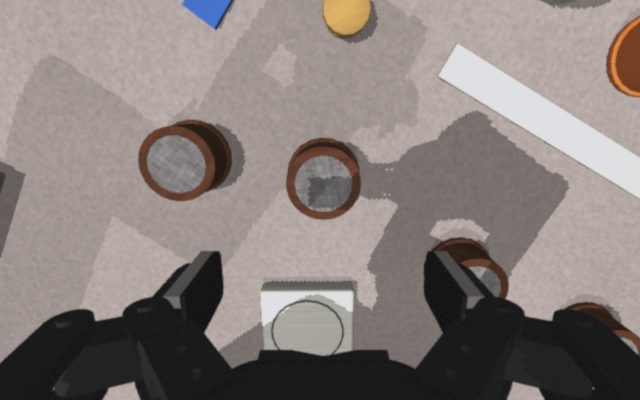

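Request:
move_arm(
  deltas=[85, 31, 1, 0, 0, 0, 0, 85, 31, 1, 0, 0, 0, 0, 85, 32, 1, 1, 0, 0, 0, 85, 31, 1, 0, 0, 0, 0, 85, 20, 1, 0, 0, 0, 0, 85, 9, 0, 0, 0, 0, 0, 85, 0, 0, 0, 0, 0, 0, 85, 0, 0, 0, 0, 0, 0],
)

```text
t: 19.65
tcp_pos: [0.6272, 0.0342, 0.0112]
tool_rot: [0.365, 0.605, -0.365, 0.606]
force: [-0.1, 0.0, 0.4]
finger_gap: 0.996
```

```bash
python3 - <<'E'
from h import *
st(); print(toolrel([.6253,.0342,.008]))
snap("wrist","w16.png")
E
```

```text
t 19.65 tcp [0.6272 0.0342 0.0112] yaw -62.12 tilt 0.07 q [-0.12  0.83  1.56 -0.    0.75  0.96] gap 0.996 F [-0.1  0.   0.4]
[ 3.18 -1.7  -0.87]
```

View pics/w16.png

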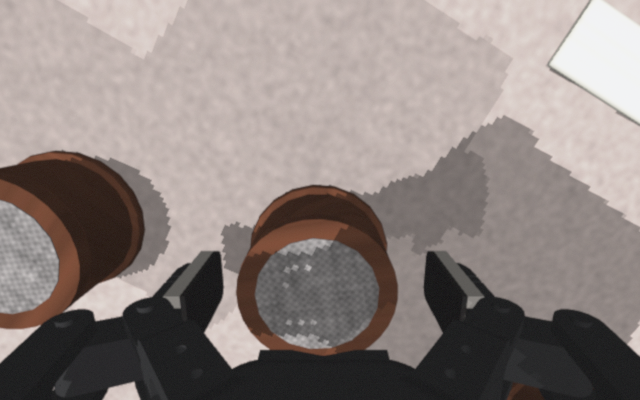

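Request:
move_arm(
  deltas=[85, 2, -2, -1, 0, 0, 0, 50, 0, 0, 0, 0, 0, 0, 50, 0, 0, 0, 0, 0, 0, 50, 0, 0, 0, 0, 0, 0, 50, 0, 0, 0, 0, 0, 0],
  force=50,
)

```text
t: 20.2
tcp_pos: [0.6251, 0.0345, 0.0095]
tool_rot: [0.365, 0.605, -0.364, 0.606]
force: [-1.3, -0.2, 6.1]
finger_gap: 0.69
```

```bash
python3 - <<'E'
from h import *
st(); print(toolrel([.6253,.0342,0]))
s,R=tool()
c,C=plan([s["tcp_pos"][0],s["tcp_pos"][1],.07],step=30)
plan([.4817,-.0242,.07],np.radians(-62),P0=c,R0=C,step=35)
E
```

```text
t 20.2 tcp [0.6251 0.0345 0.0095] yaw -62.08 tilt 0.07 q [-0.12  0.83  1.57 -0.    0.74  0.96] gap 0.69 F [-1.3 -0.2  6.1]
[9.45 0.08 0.33]
3 rows; end [0.625  0.0345 0.0705] yaw -62.08
-20, 0, 0, 0, 0, -0
-20, 0, 0, 0, 0, -0
-21, 0, 0, 0, 0, -0.1
5 rows; end [ 0.4819 -0.0244  0.0696] yaw -61.98
0, -31, -3, -0, 0, 0
0, -31, -3, -0, 0, 0
0, -30, -3, -0, 0, 0
0, -31, -3, -0.1, 0, 0
1, -31, -3, 0, 0, 0
```

Request:
move_arm(
  deltas=[50, -20, 0, 0, 0, 0, 0, 50, -30, 0, 0, 0, 0, 0, 50, -20, 0, 0, 0, 0, 0, 50, 0, -31, -3, 0, 0, 0, 50, 0, -31, -3, 0, 0, 0, 50, 0, -30, -3, 0, 0, 0, 50, 0, -31, -3, 0, 0, 0, 50, 0, -31, -3, 0, 0, 0, 50, 0, 0, 0, 0, 0, 0, 50, 0, 0, 0, 0, 0, 0],
)

```text
t: 21.2
tcp_pos: [0.4816, -0.0247, 0.0785]
tool_rot: [0.365, 0.605, -0.365, 0.606]
force: [-0.2, 0.1, -1.3]
finger_gap: 0.687
```

```bash
python3 - <<'E'
from h import *
st(); snap("wrist","w17.png")
plan([.4817,-.0242,.032],np.radians(-62),step=20)
E
```

```text
t 21.2 tcp [ 0.4816 -0.0247  0.0785] yaw -62.16 tilt 0.05 q [-0.28  0.6   1.92  0.    0.63  0.8 ] gap 0.687 F [-0.2  0.1 -1.3]
3 rows; end [ 0.4815 -0.0243  0.0315] yaw -62.02
16, -0, -0, -0, 0, -0
15, -1, -1, -0.1, 0.1, -0.1
16, 0, 0, -0, -0, 0
```

View pics/w17.png

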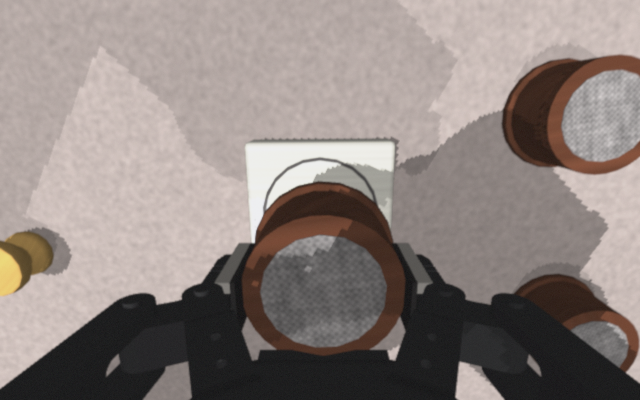

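Request:
move_arm(
  deltas=[50, 16, 0, 0, 0, 0, 0, 50, 16, 0, 0, 0, 0, 0, 50, 10, 0, 0, 0, 0, 0, 50, 4, 0, 0, 0, 0, 0, 50, 0, 0, 0, 0, 0, 0, 50, 0, 0, 0, 0, 0, 0],
)

```text
t: 21.85
tcp_pos: [0.482, -0.0243, 0.0325]
tool_rot: [0.365, 0.606, -0.365, 0.606]
force: [-0.7, 0.9, -0.6]
finger_gap: 0.694
```

```bash
python3 - <<'E'
from h import *
st(); print(toolrel([.4817,-.0242,.0295]))
E
```

```text
t 21.85 tcp [ 0.482  -0.0243  0.0325] yaw -62.08 tilt 0.04 q [-0.28  0.69  1.93  0.    0.51  0.8 ] gap 0.694 F [-0.7  0.9 -0.6]
[ 3.02 -0.19 -0.22]
```

Request:
move_arm(
  deltas=[50, 2, 0, 0, 0, 0, 0, 50, 1, 0, 0, 0, 0, 0, 50, 0, 0, 0, 0, 0, 0, 85, 0, 0, 0, 0, 0, 0, 85, 0, 0, 0, 0, 0, 0, 85, 0, 0, 0, 0, 0, 0, 85, -30, 0, 0, 0, 0, 0, 85, -50, 0, 0, 0, 0, 0, 85, -50, 0, 0, 0, 0, 0, 85, 0, 0, 0, 0, 0, 0],
)

```text
t: 22.85
tcp_pos: [0.4856, -0.0253, 0.1651]
tool_rot: [0.366, 0.601, -0.363, 0.611]
force: [1.8, -1.2, -0.8]
finger_gap: 0.992
```

```bash
python3 - <<'E'
from h import *
cup("w18.png",z=.062)
c,C=plan([.602,-.1262,.165],np.radians(-62),step=42)
E
```

```text
rect (483.0042419433594, -25.624629974365234) (59.89095687866211, 59.43263244628906) circ ((482.774658203125, -25.79168128967285), 30.394956588745117) [318. 200.]
rect (482.9453125, -25.513916015625) (59.962890625, 58.9020881652832) circ ((482.7546691894531, -25.637277603149414), 30.46371078491211) [321. 198.]
t 22.95 tcp [ 0.482  -0.0245  0.1606] yaw -62.09 tilt 0.19 q [-0.28  0.45  1.86 -0.    0.83  0.8 ] gap 0.994 F [-1.1  0.4  0.3]
cup [ 0.483  -0.0256] tool-rel [98.65  0.11  1.21]
4 rows; end [ 0.6016 -0.1263  0.1649] yaw -61.99
-1, 15, 37, -0, 0, -0
-1, 14, 36, -0, 0.1, -0.1
-1, 15, 37, -0.1, -0, -0
-1, 14, 36, 0, 0, -0
```

View pics/w18.png

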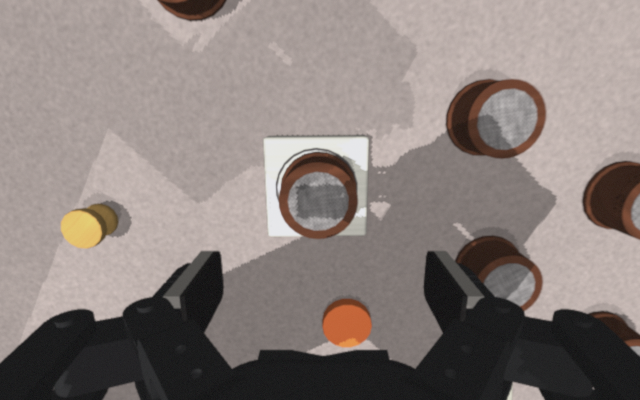

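```bash
python3 - <<'E'
from h import *
cup(z=.062,n=3)
v=snap("wrist"); [fmt(o) for o in comps(v,.013,.027,.020,800)]
E
```

```text
rect (482.74407958984375, -25.9232177734375) (59.450035095214844, 59.05590057373047) circ ((482.6465148925781, -25.707483291625977), 30.29583740234375) [323. 197.]
rect (482.9654235839844, -25.5185546875) (59.768402099609375, 58.75384521484375) circ ((482.74945068359375, -25.746347427368164), 30.373193740844727) [324. 196.]
rect (482.5854187011719, -25.566524505615234) (59.58189010620117, 59.13103103637695) circ ((482.6971130371094, -25.67061996459961), 30.336360931396484) [325. 195.]
t 23.1 tcp [ 0.4802 -0.024   0.158 ] yaw -62.1 tilt 0.2 q [-0.28  0.45  1.86  0.    0.83  0.8 ] gap 1.0 F [-0.3  0.1 -0. ]
cup [ 0.4828 -0.0257] tool-rel [95.99  1.77  2.92]
[321. 167.] 5382 cen [ 0.4931 -0.0163] circ 481.6 -24.4 r 61.4 rect 482.1 -24.2 88.3 89.3 27.9 rgb [227. 228. 224.]
```

The camera reads objects about 1.7 mm too far along tool z compared with the jaw centre, which matches the image symmetry. The first cup therefore stands 1.8 mm off centre, so I'll regrip it and shift it.

```bash
python3 - <<'E'
from h import *
st(); plan([.482,-.0243,.032],np.radians(-62),step=35)
E
```

```text
t 23.15 tcp [ 0.4802 -0.024   0.1578] yaw -62.1 tilt 0.23 q [-0.28  0.45  1.86  0.    0.83  0.8 ] gap 1.001 F [-0.8  0.3  0.2]
4 rows; end [ 0.4821 -0.0239  0.0318] yaw -62.0
31, 0, 0, -0, -0, 0
32, 1, 1, -0, -0.1, 0.1
31, 0, 0, -0.1, -0, 0
32, 1, 0, 0, -0.1, 0.1
```

Request:
move_arm(
  deltas=[85, 31, 0, 0, 0, 0, 0, 85, 32, 1, 1, 0, 0, 0, 85, 31, 0, 0, 0, 0, 0, 85, 30, 1, 0, 0, 0, 0, 85, 0, 0, 0, 0, 0, 0, 85, 0, 0, 0, 0, 0, 0],
)

```text
t: 23.75
tcp_pos: [0.4826, -0.024, 0.0342]
tool_rot: [0.364, 0.607, -0.365, 0.604]
force: [-0.3, 0.2, -0.4]
finger_gap: 0.993
```

```bash
python3 - <<'E'
from h import *
st(); print(toolrel([.482,-.0243,.030]))
E
```

```text
t 23.75 tcp [ 0.4826 -0.024   0.0342] yaw -62.1 tilt 0.22 q [-0.28  0.69  1.93  0.    0.53  0.8 ] gap 0.993 F [-0.3  0.2 -0.4]
[ 4.24 -0.67 -0.03]
```

Request:
move_arm(
  deltas=[85, 3, 0, 0, 0, 0, 0, 50, 0, 0, 0, 0, 0, 0, 50, 0, 0, 0, 0, 0, 0, 50, 0, 0, 0, 0, 0, 0, 50, -5, 0, 0, 0, 0, 0, 50, 0, 0, -2, 0, 0, 0, 50, 0, 0, 0, 0, 0, 0, 50, 0, 0, 0, 0, 0, 0],
)

```text
t: 24.55
tcp_pos: [0.4827, -0.0224, 0.0374]
tool_rot: [0.365, 0.606, -0.365, 0.606]
force: [0.4, -0.1, -0.7]
finger_gap: 0.686
```

```bash
python3 - <<'E'
from h import *
st(); print(toolrel([.4809,-.0228,.0295]))
E
```

```text
t 24.55 tcp [ 0.4827 -0.0224  0.0374] yaw -62.09 tilt 0.0 q [-0.28  0.68  1.93  0.    0.53  0.81] gap 0.686 F [ 0.4 -0.1 -0.7]
[ 7.89 -1.76 -0.51]
```

Request:
move_arm(
  deltas=[50, 4, -1, -0.5, 0, 0, 0, 50, 2, 0, 0, 0, 0, 0, 50, 0, 0, 0, 0, 0, 0, 85, 0, 0, 0, 0, 0, 0, 85, 0, 0, 0, 0, 0, 0, 85, 0, 0, 0, 0, 0, 0, 85, -40, 0, 0, 0, 0, 0, 85, -50, 0, 0, 0, 0, 0, 85, -40, 0, 0, 0, 0, 0, 85, 0, 0, 0, 0, 0, 0],
)

```text
t: 25.55
tcp_pos: [0.485, -0.0234, 0.1654]
tool_rot: [0.366, 0.602, -0.364, 0.609]
force: [0.1, 0.5, -0.2]
finger_gap: 0.996
```

```bash
python3 - <<'E'
from h import *
cup("w19.png",z=.062,n=3)
c,C=plan([.6015,-.125,.165],np.radians(-62),step=42)
E
```

```text
rect (481.1237487792969, -25.305709838867188) (60.195552825927734, 58.952674865722656) circ ((481.3446044921875, -25.21343231201172), 30.424861907958984) [320. 201.]
rect (481.3953857421875, -25.41683578491211) (60.25191879272461, 59.41610336303711) circ ((481.32672119140625, -25.127994537353516), 30.41728401184082) [322. 200.]
rect (481.21148681640625, -25.04147720336914) (59.506378173828125, 59.95901107788086) circ ((481.30694580078125, -25.24794578552246), 30.386226654052734) [324. 199.]
t 25.7 tcp [ 0.4809 -0.0224  0.1606] yaw -62.1 tilt 0.09 q [-0.28  0.45  1.86 -0.    0.84  0.8 ] gap 0.995 F [ 0.  -0.2 -0.4]
cup [ 0.4812 -0.0253] tool-rel [98.56 -0.93  2.83]
4 rows; end [ 0.601  -0.1251  0.1654] yaw -62.0
-1, 15, 37, -0, -0, 0
-1, 14, 37, -0, -0, 0
-1, 15, 36, -0.1, -0, 0.1
-2, 14, 37, 0, -0.1, -0
```

Request:
move_arm(
  deltas=[85, -1, 15, 37, 0, 0, 0, 85, -1, 14, 37, 0, 0, 0, 85, -1, 15, 36, 0, 0, 0, 85, -2, 14, 36, 0, 0, 0, 85, 0, 0, 0, 0, 0, 0, 85, 0, 0, 0, 0, 0, 0, 85, 0, 0, 0, 0, 0, 0],
)

```text
t: 26.4
tcp_pos: [0.599, -0.1232, 0.1641]
tool_rot: [0.364, 0.608, -0.365, 0.604]
force: [-0.5, -0.7, 0.0]
finger_gap: 0.998
```

```bash
python3 - <<'E'
from h import *
c=cup("w20.png")+[-.0008,.0015]
plan([*c,.010],np.radians(-62),step=35)
E
```

```text
rect (603.3539428710938, -126.376953125) (59.99452209472656, 59.30483627319336) circ ((603.2144165039062, -126.55238342285156), 30.34363555908203) [328. 186.]
rect (603.2109375, -126.55892944335938) (59.342262268066406, 59.426483154296875) circ ((603.1246948242188, -126.4034194946289), 30.325172424316406) [328. 186.]
t 26.5 tcp [ 0.5995 -0.1232  0.1652] yaw -62.05 tilt 0.2 q [-0.38  0.59  1.53  0.    1.03  0.7 ] gap 0.996 F [ 0.1 -0.6 -0.2]
cup [ 0.6033 -0.1265] tool-rel [123.17   2.01   5.02]
5 rows; end [ 0.6024 -0.1247  0.0102] yaw -61.95
31, 0, 1, -0, -0, 0
31, 1, 0, -0, -0.1, 0.1
31, 0, 1, -0, 0, -0
31, 1, 1, -0, -0, 0
31, -0, 0, -0.1, -0.1, 0
```

View pics/w20.png

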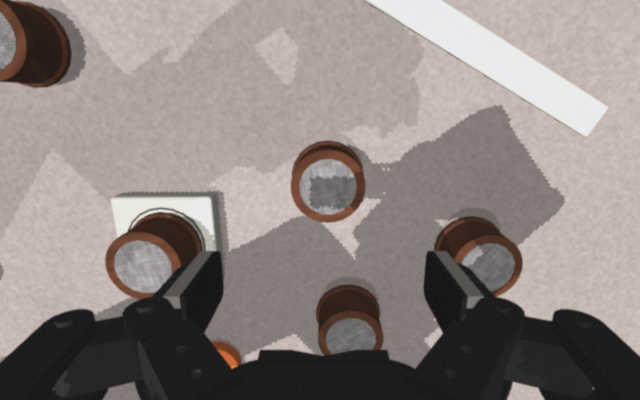

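Request:
move_arm(
  deltas=[85, 31, 0, 1, 0, 0, 0, 85, 31, 1, 0, 0, 0, 0, 85, 31, 0, 1, 0, 0, 0, 85, 31, 1, 1, 0, 0, 0, 85, 20, 0, 0, 0, 0, 0, 85, 11, 0, 0, 0, 0, 0, 85, 0, 0, 0, 0, 0, 0, 85, 0, 0, 0, 0, 0, 0],
)

```text
t: 27.3
tcp_pos: [0.6047, -0.126, 0.012]
tool_rot: [0.365, 0.606, -0.365, 0.606]
force: [0.1, -0.6, 0.0]
finger_gap: 0.996
```

```bash
python3 - <<'E'
from h import *
st(); print(toolrel([.6025,-.125,.010]))
E
```

```text
t 27.3 tcp [ 0.6047 -0.126   0.012 ] yaw -62.07 tilt 0.06 q [-0.39  0.82  1.59  0.    0.73  0.7 ] gap 0.996 F [ 0.1 -0.6  0. ]
[ 2.03 -1.51 -1.95]
```

Request:
move_arm(
  deltas=[85, 2, -1.5, -1.5, 0, 0, 0, 50, 0, 0, 0, 0, 0, 0, 50, 0, 0, 0, 0, 0, 0, 50, 0, 0, 0, 0, 0, 0, 50, 0, 0, 0, 0, 0, 0],
)

```text
t: 27.8
tcp_pos: [0.6028, -0.1257, 0.0107]
tool_rot: [0.365, 0.605, -0.365, 0.606]
force: [-1.3, 0.7, 6.1]
finger_gap: 0.687
```

```bash
python3 - <<'E'
from h import *
st(); print(toolrel([.6025,-.125,.0]))
s,R=tool()
c,C=plan([s["tcp_pos"][0],s["tcp_pos"][1],.10],step=40)
plan([.4807,-.023,.10],np.radians(-62),P0=c,R0=C,step=40)
E
```

```text
t 27.8 tcp [ 0.6028 -0.1257  0.0107] yaw -62.09 tilt 0.08 q [-0.39  0.82  1.59  0.    0.73  0.7 ] gap 0.687 F [-1.3  0.7  6.1]
[10.68  0.03 -0.8 ]
3 rows; end [ 0.6027 -0.1257  0.0997] yaw -62.09
-30, 0, 0, 0, 0, -0
-30, 0, 0, 0, 0, -0
-29, 0, 0, 0, 0.1, -0.1
4 rows; end [ 0.4804 -0.023   0.0998] yaw -61.99
-0, -15, -37, -0, -0, 0
-0, -15, -37, -0, -0, 0
-0, -15, -37, -0.1, -0, 0
-0, -15, -37, 0, -0, 0
```

Request:
move_arm(
  deltas=[50, -30, 0, 0, 0, 0, 0, 50, -30, 0, 0, 0, 0, 0, 50, -30, 0, 0, 0, 0, 0, 50, 0, -15, -37, 0, 0, 0, 50, 0, -15, -37, 0, 0, 0, 50, 0, -15, -37, 0, 0, 0, 50, 0, -15, -37, 0, 0, 0, 50, 0, 0, 0, 0, 0, 0, 50, 0, 0, 0, 0, 0, 0],
)

```text
t: 28.7
tcp_pos: [0.4798, -0.0223, 0.0997]
tool_rot: [0.364, 0.606, -0.364, 0.606]
force: [0.8, -0.3, -1.1]
finger_gap: 0.686
```

```bash
python3 - <<'E'
from h import *
st(); snap("wrist","w21.png"); print(toolrel([.4807,-.023,.0727]))
E
```

```text
t 28.7 tcp [ 0.4798 -0.0223  0.0997] yaw -62.03 tilt 0.04 q [-0.28  0.56  1.91 -0.    0.68  0.8 ] gap 0.686 F [ 0.8 -0.3 -1.1]
[27.06 -0.57 -0.54]
```

View pics/w21.png

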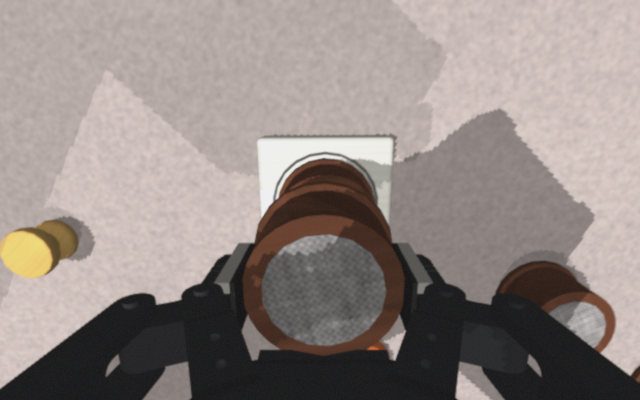

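Request:
move_arm(
  deltas=[50, 12, 0, 0, 0, 0, 0, 50, 8, 0, 0, 0, 0, 0, 50, 3, 0, 0, 0, 0, 0, 50, 0, 0, 0, 0, 0, 0, 50, 0, 0, 0, 0, 0, 0, 50, 0, 0, 0, 0, 0, 0],
)

```text
t: 29.35
tcp_pos: [0.4804, -0.023, 0.0765]
tool_rot: [0.365, 0.606, -0.365, 0.606]
force: [-0.3, -0.2, -1.7]
finger_gap: 0.691
```

```bash
python3 - <<'E'
from h import *
st(); print(toolrel([.4807,-.023,.0727]))
E
```

```text
t 29.35 tcp [ 0.4804 -0.023   0.0765] yaw -62.1 tilt 0.03 q [-0.28  0.6   1.92 -0.    0.62  0.8 ] gap 0.691 F [-0.3 -0.2 -1.7]
[3.82 0.26 0.16]
```

Request:
move_arm(
  deltas=[50, 2, 0, 0, 0, 0, 0, 50, 1.5, 0, 0, 0, 0, 0, 50, 0, 0, 0, 0, 0, 0, 85, 0, 0, 0, 0, 0, 0, 85, 0, 0, 0, 0, 0, 0, 85, 0, 0, 0, 0, 0, 0, 85, -40, 0, 0, 0, 0, 0, 85, -45, 0, 0, 0, 0, 0, 85, -20, 0, 0, 0, 0, 0, 85, 0, 0, 0, 0, 0, 0],
)

```text
t: 30.35
tcp_pos: [0.4823, -0.0233, 0.1809]
tool_rot: [0.365, 0.603, -0.364, 0.608]
force: [0.1, -0.6, -0.8]
finger_gap: 0.996
```

```bash
python3 - <<'E'
from h import *
cup("w22.png",z=.104,n=2)
c,C=plan([.583,.1425,.165],np.radians(-62),step=42)
E
```

```text
rect (481.2411193847656, -24.07886505126953) (59.91047286987305, 58.99846649169922) circ ((481.10186767578125, -24.127857208251953), 30.393617630004883) [320. 208.]
rect (481.1294860839844, -24.33081817626953) (60.17066192626953, 59.504451751708984) circ ((481.3612060546875, -24.283382415771484), 30.52547264099121) [322. 207.]
t 30.45 tcp [ 0.4799 -0.0228  0.178 ] yaw -62.09 tilt 0.04 q [-0.28  0.42  1.84  0.    0.88  0.8 ] gap 0.995 F [-0.2  1.5 -0.2]
cup [ 0.4812 -0.0242] tool-rel [74.01  0.39  1.84]
5 rows; end [0.5824 0.1425 0.1651] yaw -61.99
3, 34, -20, -0, 0, -0
2, 33, -19, -0, 0, -0
3, 34, -20, -0.1, 0, -0
2, 34, -19, 0, 0, -0
3, 33, -20, 0, 0, -0
```

View pics/w22.png

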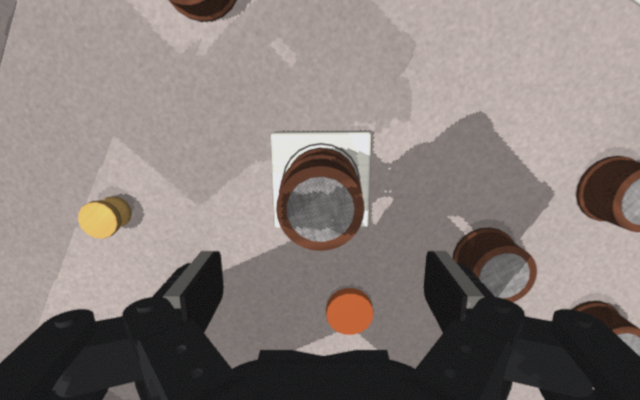

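The second cup is at (0.4812, −0.0242), within 1 mm of the base centre. Next is the cup on the left.

Request:
move_arm(
  deltas=[85, 3, 34, -20, 0, 0, 0, 85, 2, 33, -19, 0, 0, 0, 85, 3, 34, -20, 0, 0, 0, 85, 2, 34, -19, 0, 0, 0, 85, 3, 33, -20, 0, 0, 0, 85, 0, 0, 0, 0, 0, 0, 85, 0, 0, 0, 0, 0, 0, 85, 0, 0, 0, 0, 0, 0],
)

```text
t: 31.25
tcp_pos: [0.5811, 0.1416, 0.1634]
tool_rot: [0.364, 0.607, -0.366, 0.605]
force: [0.1, -0.3, 0.1]
finger_gap: 0.999
```

```bash
python3 - <<'E'
from h import *
c=cup("w23.png")+[-.0008,.0015]; print("grasp tcp",c.round(4))
plan([*c,.012],np.radians(-62),step=35)
E
```

```text
rect (585.020751953125, 143.16427612304688) (59.640899658203125, 59.105369567871094) circ ((585.2501831054688, 143.035400390625), 30.29751968383789) [322. 183.]
rect (585.111083984375, 143.21731567382812) (59.731937408447266, 58.50348663330078) circ ((585.1124267578125, 143.27085876464844), 30.274106979370117) [322. 184.]
t 31.35 tcp [0.5817 0.1413 0.1643] yaw -62.18 tilt 0.11 q [ 0.05  0.57  1.56 -0.    1.01  1.14] gap 0.999 F [-0.3  0.1 -0.8]
cup [0.5851 0.1432] tool-rel [ 1.2225e+02  4.1000e+00 -7.0000e-02]
grasp tcp [0.5843 0.1447]
5 rows; end [0.5841 0.1449 0.0123] yaw -61.98
30, 1, -0, -0, -0, 0
31, 1, -1, -0.1, -0, 0
30, 0, -0, -0, -0, 0.1
31, 1, -0, -0, -0, -0
30, 1, -1, -0.1, -0, 0
```

View pics/w23.png

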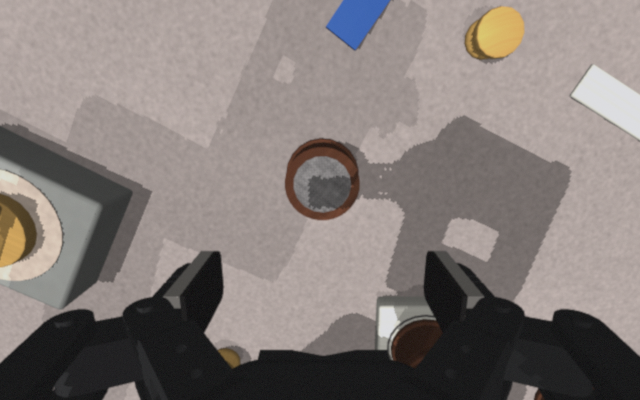

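Request:
move_arm(
  deltas=[85, 30, 1, 0, 0, 0, 0, 85, 31, 1, -1, 0, 0, 0, 85, 30, 0, 0, 0, 0, 0, 85, 31, 1, 0, 0, 0, 0, 85, 20, 0, -1, 0, 0, 0, 85, 10, 0, 0, 0, 0, 0, 85, 0, 0, 0, 0, 0, 0, 85, 0, 0, 0, 0, 0, 0],
)

```text
t: 32.15
tcp_pos: [0.585, 0.1452, 0.0136]
tool_rot: [0.365, 0.605, -0.365, 0.606]
force: [0.3, 0.5, 0.6]
finger_gap: 0.997
```

```bash
python3 - <<'E'
from h import *
st(); print(toolrel([.5843,.1447,.010]))
E
```

```text
t 32.15 tcp [0.585  0.1452 0.0136] yaw -62.14 tilt 0.07 q [ 0.06  0.8   1.63 -0.    0.71  1.14] gap 0.997 F [0.3 0.5 0.6]
[ 3.61 -0.84  0.07]
```

Request:
move_arm(
  deltas=[85, 3, -1, 0, 0, 0, 0, 50, 0, 0, 0, 0, 0, 0, 50, 0, 0, 0, 0, 0, 0, 50, 0, 0, 0, 0, 0, 0, 50, 0, 0, 0, 0, 0, 0],
)

```text
t: 32.65
tcp_pos: [0.584, 0.1451, 0.0111]
tool_rot: [0.365, 0.605, -0.364, 0.606]
force: [0.0, -0.4, 5.9]
finger_gap: 0.694
```

```bash
python3 - <<'E'
from h import *
st(); print(toolrel([.5843,.1447,.0]))
s,R=tool()
c,C=plan([s["tcp_pos"][0],s["tcp_pos"][1],.145],step=45)
plan([.4808,-.023,.145],np.radians(-62),P0=c,R0=C,step=40)
E
```

```text
t 32.65 tcp [0.584  0.1451 0.0111] yaw -62.08 tilt 0.08 q [ 0.06  0.81  1.63 -0.    0.7   1.14] gap 0.694 F [ 0.  -0.4  5.9]
[11.15  0.04  0.53]
3 rows; end [0.5838 0.1452 0.1451] yaw -62.08
-45, 0, 0, 0, 0, -0
-44, 0, 0, 0, 0, -0
-45, 0, 0, 0, 0, -0.1
5 rows; end [ 0.4805 -0.0228  0.1453] yaw -61.98
0, -34, 20, -0, 0, 0
0, -34, 20, -0, 0, 0
0, -34, 20, -0, 0, 0
0, -34, 20, -0.1, 0, 0
0, -34, 20, 0, 0, 0
```

Request:
move_arm(
  deltas=[50, -40, 0, 0, 0, 0, 0, 50, -50, 0, 0, 0, 0, 0, 50, -44, 0, 0, 0, 0, 0, 50, 0, -34, 20, 0, 0, 0, 50, 0, -34, 20, 0, 0, 0, 50, 0, -34, 20, 0, 0, 0, 50, 0, -34, 20, 0, 0, 0, 50, 0, -34, 20, 0, 0, 0, 50, 0, 0, 0, 0, 0, 0, 50, 0, 0, 0, 0, 0, 0],
)

```text
t: 33.65
tcp_pos: [0.4801, -0.0234, 0.1442]
tool_rot: [0.366, 0.605, -0.365, 0.606]
force: [0.4, -0.1, -1.4]
finger_gap: 0.695
```

Request:
move_arm(
  deltas=[50, 10, 0, 0, 0, 0, 0, 50, 5, 0, 0, 0, 0, 0, 50, 5, 0, 0, 0, 0, 0, 50, 0, 0, 0, 0, 0, 0, 50, 0, 0, 0, 0, 0, 0, 50, 0, 0, 0, 0, 0, 0],
)

```text
t: 34.25
tcp_pos: [0.4803, -0.0226, 0.1238]
tool_rot: [0.365, 0.606, -0.365, 0.606]
force: [-0.1, 0.0, -0.5]
finger_gap: 0.696
```

```bash
python3 - <<'E'
from h import *
st(); print(toolrel([.4808,-.023,.115])); snap("wrist","w24.png")
E
```

```text
t 34.25 tcp [ 0.4803 -0.0226  0.1238] yaw -62.07 tilt 0.01 q [-0.28  0.51  1.89  0.    0.74  0.8 ] gap 0.696 F [-0.1  0.  -0.5]
[8.82 0.25 0.58]
```

View pics/w24.png

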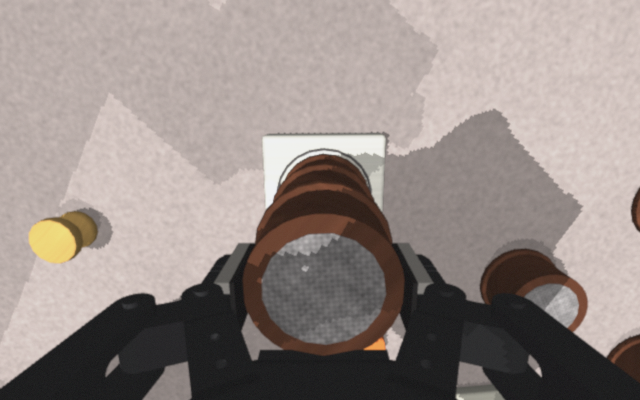

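The column lines up. I'll lower the third cup, release it and rise.

Request:
move_arm(
  deltas=[50, 5, 0, 0.5, 0, 0, 0, 50, 2, 0, 0, 0, 0, 0, 50, 1.5, 0, 0, 0, 0, 0, 50, 0, 0, 0, 0, 0, 0, 85, 0, 0, 0, 0, 0, 0, 85, 0, 0, 0, 0, 0, 0, 85, 0, 0, 0, 0, 0, 0, 85, -40, 0, 0, 0, 0, 0, 85, -45, 0, 0, 0, 0, 0, 85, -20, 0, 0, 0, 0, 0],
)

```text
t: 35.3
tcp_pos: [0.482, -0.0237, 0.2236]
tool_rot: [0.365, 0.604, -0.364, 0.608]
force: [0.2, -0.1, 0.4]
finger_gap: 0.99
```

Request:
move_arm(
  deltas=[85, 0, 0, 0, 0, 0, 0, 85, 0, 0, 0, 0, 0, 0],
)

```text
t: 35.5
tcp_pos: [0.4801, -0.0232, 0.2204]
tool_rot: [0.365, 0.606, -0.365, 0.606]
force: [0.1, 1.3, -0.4]
finger_gap: 0.999
```

```bash
python3 - <<'E'
from h import *
cup("w25.png",z=.146,n=3)
c,C=plan([.603,-.277,.165],np.radians(-62),step=42)
E
```

```text
rect (481.6611328125, -24.397720336914062) (59.771400451660156, 59.429222106933594) circ ((481.6398620605469, -24.668567657470703), 30.371294021606445) [324. 205.]
rect (481.7015380859375, -24.486740112304688) (60.217342376708984, 59.27801513671875) circ ((481.7989807128906, -24.753894805908203), 30.48190689086914) [325. 205.]
rect (481.51544189453125, -24.37273406982422) (60.108375549316406, 59.18067169189453) circ ((481.7222595214844, -24.789382934570312), 30.469589233398438) [325. 205.]
t 35.65 tcp [ 0.4792 -0.023   0.219 ] yaw -62.1 tilt 0.19 q [-0.28  0.35  1.8  -0.    0.99  0.8 ] gap 0.996 F [-0.7 -0.1 -0.2]
cup [ 0.4816 -0.0244] tool-rel [72.94  1.63  2.56]
7 rows; end [ 0.6024 -0.2768  0.1646] yaw -62.0
8, -1, 40, -0, -0, 0
7, -2, 41, -0, -0, 0
8, -1, 40, -0, -0.1, 0.1
8, -1, 40, -0.1, 0, -0
7, -2, 41, 0, 0, -0
8, -1, 40, 0, -0, 0
8, -2, 40, -0, -0, 0
```

View pics/w25.png

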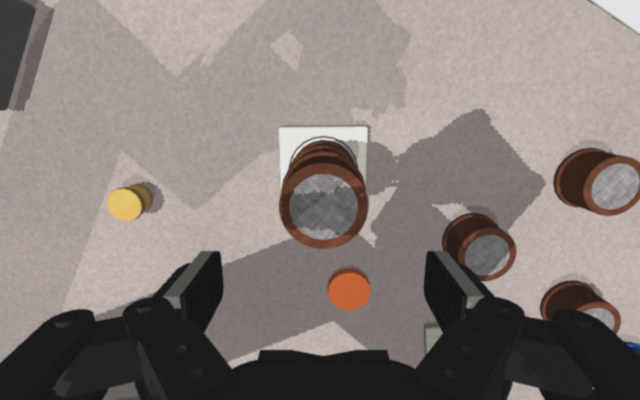

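Request:
move_arm(
  deltas=[85, 8, -1, 40, 0, 0, 0, 85, 7, -2, 41, 0, 0, 0, 85, 8, -1, 40, 0, 0, 0, 85, 8, -1, 40, 0, 0, 0, 85, 7, -2, 41, 0, 0, 0, 85, 8, -1, 40, 0, 0, 0, 85, 8, -2, 40, 0, 0, 0, 85, 0, 0, 0, 0, 0, 0, 85, 0, 0, 0, 0, 0, 0, 85, 0, 0, 0, 0, 0, 0],
)

```text
t: 36.65
tcp_pos: [0.6024, -0.2758, 0.1651]
tool_rot: [0.365, 0.607, -0.364, 0.605]
force: [-0.5, -0.6, -0.6]
finger_gap: 0.996
```

```bash
python3 - <<'E'
from h import *
c=cup("w26.png")+[-.0008,.0015]; print("grasp tcp",c.round(4))
plan([*c,.012],np.radians(-62),step=35)
E
```

```text
rect (604.33740234375, -279.7821044921875) (60.533531188964844, 58.86139678955078) circ ((604.45458984375, -279.9844055175781), 30.336803436279297) [328. 189.]
rect (604.3134155273438, -280.0201110839844) (59.826141357421875, 59.069496154785156) circ ((604.4854736328125, -279.9435119628906), 30.337751388549805) [328. 189.]
t 36.75 tcp [ 0.6029 -0.2756  0.1661] yaw -62.03 tilt 0.09 q [-0.6   0.65  1.39  0.    1.1   0.49] gap 0.995 F [0.1 0.4 0.3]
cup [ 0.6043 -0.2799] tool-rel [124.1   -0.64   4.67]
grasp tcp [ 0.6035 -0.2784]
5 rows; end [ 0.6032 -0.2786  0.0121] yaw -62.03
31, -0, 1, -0, -0, 0
31, -0, 0, -0, -0, 0
30, -0, 1, -0, -0, 0
31, -1, 0, -0, -0.1, 0
31, 0, 1, -0, 0, 0
```

View pics/w26.png

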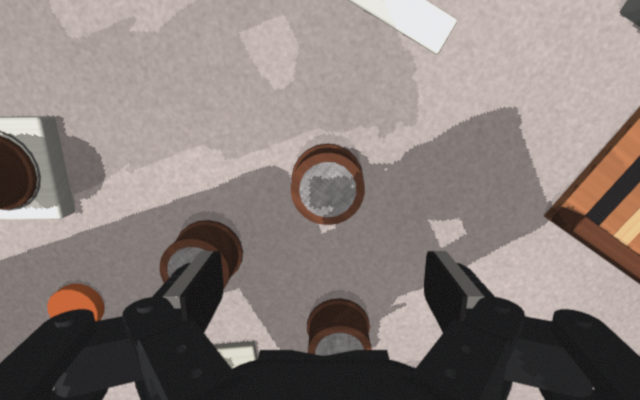

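Request:
move_arm(
  deltas=[85, 31, 0, 1, 0, 0, 0, 85, 31, 0, 0, 0, 0, 0, 85, 30, -1, 1, 0, 0, 0, 85, 31, -1, 0, 0, 0, 0, 85, 20, 0, 0, 0, 0, 0, 85, 11, 0, 0, 0, 0, 0, 85, 0, 0, 0, 0, 0, 0, 85, 0, 0, 0, 0, 0, 0],
)

```text
t: 37.55
tcp_pos: [0.6033, -0.2798, 0.0133]
tool_rot: [0.364, 0.605, -0.365, 0.606]
force: [0.4, -0.4, 0.6]
finger_gap: 0.994
```

```bash
python3 - <<'E'
from h import *
st(); print(toolrel([.6035,-.2784,.010]))
E
```

```text
t 37.55 tcp [ 0.6033 -0.2798  0.0133] yaw -62.06 tilt 0.09 q [-0.6   0.86  1.46  0.    0.83  0.48] gap 0.994 F [ 0.4 -0.4  0.6]
[ 3.34  0.84 -1.13]
```

Request:
move_arm(
  deltas=[85, 2.5, 1, -1, 0, 0, 0, 50, 0, 0, 0, 0, 0, 0, 50, 0, 0, 0, 0, 0, 0, 50, 0, 0, 0, 0, 0, 0, 50, 0, 0, 0, 0, 0, 0],
)

```text
t: 38.05
tcp_pos: [0.6037, -0.2788, 0.0111]
tool_rot: [0.365, 0.605, -0.365, 0.606]
force: [0.0, -0.7, 5.1]
finger_gap: 0.684
```

```bash
python3 - <<'E'
from h import *
st(); print(toolrel([.6035,-.2784,.0]))
s,R=tool()
c,C=plan([s["tcp_pos"][0],s["tcp_pos"][1],.19],step=46)
plan([.4808,-.023,.19],np.radians(-62),P0=c,R0=C,step=42)
E
```

```text
t 38.05 tcp [ 0.6037 -0.2788  0.0111] yaw -62.1 tilt 0.1 q [-0.6   0.86  1.46  0.    0.82  0.48] gap 0.684 F [ 0.  -0.7  5.1]
[11.08  0.02 -0.48]
4 rows; end [ 0.6034 -0.2787  0.1901] yaw -62.1
-45, 0, 0, 0, 0, -0
-44, 0, 0, 0, 0, -0
-45, 0, 0, 0, 0.1, -0
-45, 0, 0, 0, -0, -0.1
7 rows; end [ 0.4806 -0.0236  0.1902] yaw -62.0
0, 2, -40, -0, -0, 0
0, 1, -41, -0, -0, 0
0, 2, -40, -0, -0, 0
0, 1, -41, -0.1, -0, 0
0, 2, -40, 0, -0, 0
0, 2, -41, 0, -0, 0
0, 1, -40, -0, -0, 0
```

Request:
move_arm(
  deltas=[50, -40, 0, 0, 0, 0, 0, 50, -50, 0, 0, 0, 0, 0, 50, -50, 0, 0, 0, 0, 0, 50, -40, 0, 0, 0, 0, 0, 50, 0, 2, -40, 0, 0, 0, 50, 0, 1, -41, 0, 0, 0, 50, 0, 2, -40, 0, 0, 0, 50, 0, 1, -41, 0, 0, 0],
)

```text
t: 38.85
tcp_pos: [0.5315, -0.1313, 0.1898]
tool_rot: [0.365, 0.606, -0.365, 0.606]
force: [1.2, 1.3, -0.3]
finger_gap: 0.683
```

Request:
move_arm(
  deltas=[50, 0, 2, -40, 0, 0, 0, 50, 0, 2, -41, 0, 0, 0, 50, 0, 1, -40, 0, 0, 0, 50, 0, 0, 0, 0, 0, 0, 50, 0, 0, 0, 0, 0, 0, 50, 0, 0, 0, 0, 0, 0, 50, 0, 0, 0, 0, 0, 0],
)

```text
t: 39.55
tcp_pos: [0.4814, -0.0244, 0.1899]
tool_rot: [0.365, 0.605, -0.365, 0.606]
force: [0.6, -0.1, -0.8]
finger_gap: 0.686
```

```bash
python3 - <<'E'
from h import *
st(); print(toolrel([.4808,-.023,.157])); snap("wrist","w27.png")
E
```

```text
t 39.55 tcp [ 0.4814 -0.0244  0.1899] yaw -62.17 tilt 0.07 q [-0.28  0.4   1.83 -0.    0.91  0.8 ] gap 0.686 F [ 0.6 -0.1 -0.8]
[32.87  0.14 -1.55]
```

View pics/w27.png

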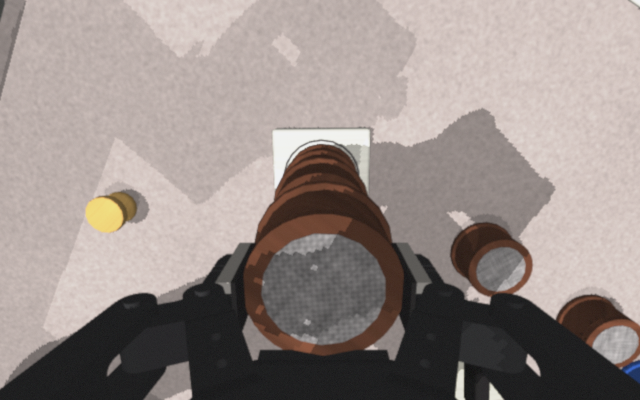

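Request:
move_arm(
  deltas=[50, 15, 0, -1.5, 0, 0, 0, 50, 8, 0, 0, 0, 0, 0, 50, 4, 0, 0, 0, 0, 0, 50, 0, 0, 0, 0, 0, 0, 50, 0, 0, 0, 0, 0, 0],
)

```text
t: 40.1
tcp_pos: [0.4799, -0.0222, 0.1629]
tool_rot: [0.365, 0.606, -0.365, 0.606]
force: [-0.1, -0.5, -1.1]
finger_gap: 0.681
```

```bash
python3 - <<'E'
from h import *
st(); print(toolrel([.4808,-.023,.157]))
E
```

```text
t 40.1 tcp [ 0.4799 -0.0222  0.1629] yaw -62.11 tilt 0.01 q [-0.28  0.44  1.86 -0.    0.84  0.8 ] gap 0.681 F [-0.1 -0.5 -1.1]
[5.88 0.42 1.17]
```

Request:
move_arm(
  deltas=[50, 2.5, 0.5, 1, 0, 0, 0, 50, 2, 0, 0, 0, 0, 0, 50, 1, 0, 0, 0, 0, 0, 50, 0, 0, 0, 0, 0, 0, 85, 0, 0, 0, 0, 0, 0, 85, 0, 0, 0, 0, 0, 0, 85, 0, 0, 0, 0, 0, 0, 85, -40, 0, 0, 0, 0, 0, 85, -45, 0, 0, 0, 0, 0, 85, -20, 0, 0, 0, 0, 0],
)

```text
t: 41.1
tcp_pos: [0.4823, -0.023, 0.2659]
tool_rot: [0.365, 0.604, -0.364, 0.608]
force: [0.3, -1.7, 0.2]
finger_gap: 0.997
```

Request:
move_arm(
  deltas=[85, 0, 0, 0, 0, 0, 0, 85, 0, 0, 0, 0, 0, 0],
)

```text
t: 41.3
tcp_pos: [0.4803, -0.0225, 0.2624]
tool_rot: [0.365, 0.606, -0.365, 0.606]
force: [0.2, 0.2, -1.2]
finger_gap: 0.996
```

```bash
python3 - <<'E'
from h import *
cup("w28.png",z=.188,n=3)
v=snap("wrist")
print("cups");[fmt(o) for o in comps(v,.034,.050,.042,300)]
c,C=plan([.486,-.21,.2],np.radians(-62),step=42)
E
```

```text
rect (481.8218994140625, -23.67965316772461) (59.759586334228516, 59.465423583984375) circ ((481.74127197265625, -23.722307205200195), 30.358991622924805) [323. 205.]
rect (481.8792419433594, -23.763736724853516) (60.19648361206055, 59.254539489746094) circ ((481.7386169433594, -23.877046585083008), 30.41439437866211) [324. 205.]
rect (481.7116394042969, -23.654903411865234) (60.08567428588867, 59.15605545043945) circ ((481.8550720214844, -23.968414306640625), 30.411190032958984) [325. 205.]
t 41.45 tcp [ 0.4795 -0.0223  0.2609] yaw -62.1 tilt 0.19 q [-0.28  0.29  1.75  0.    1.1   0.8 ] gap 0.998 F [-0.1 -0.  -0.1]
cup [ 0.4818 -0.0237] tool-rel [72.88  1.61  2.5 ]
cups
[20. 50.] 2475 cen [0.4434 0.2949] circ 435.3 293.5 r 56.4 rect 435.2 298.7 112.1 33.6 0.7 rgb [83. 84. 82.]
[471. 238.] 2156 cen [ 0.4868 -0.2107] circ 485.8 -210.5 r 32.0 rect 486.5 -210.8 63.9 59.1 73.4 rgb [101.  95.  94.]
[567. 298.] 1483 cen [ 0.4767 -0.3565] circ 474.5 -360.3 r 33.8 rect 476.0 -356.8 52.5 62.7 40.1 rgb [125. 108. 102.]
5 rows; end [ 0.4862 -0.21    0.1998] yaw -62.0
12, -16, 34, -0, -0, 0
12, -17, 34, -0, -0.1, 0.1
12, -16, 33, -0.1, 0, -0
13, -17, 34, 0, -0, 0
12, -16, 34, -0, -0, 0
```

View pics/w28.png

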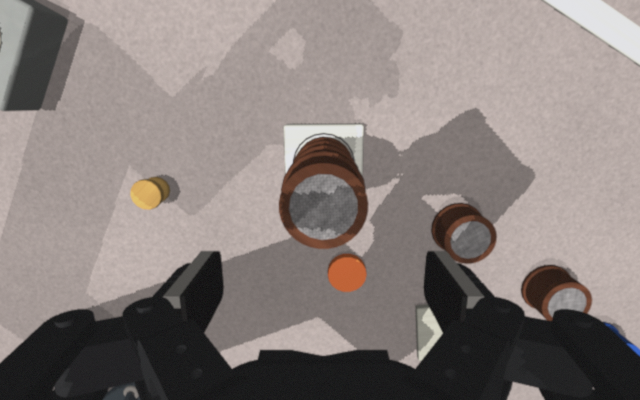

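Request:
move_arm(
  deltas=[85, 12, -16, 34, 0, 0, 0, 85, 12, -17, 34, 0, 0, 0, 85, 12, -16, 33, 0, 0, 0, 85, 25, -17, 34, 0, 0, 0, 85, 30, -16, 34, 0, 0, 0, 85, 0, 0, 0, 0, 0, 0, 85, 0, 0, 0, 0, 0, 0, 85, 0, 0, 0, 0, 0, 0],
)

```text
t: 42.3
tcp_pos: [0.4869, -0.2093, 0.1712]
tool_rot: [0.365, 0.606, -0.364, 0.605]
force: [0.3, -0.1, 0.3]
finger_gap: 0.994
```

```bash
python3 - <<'E'
from h import *
c=cup("w29.png")+[-.0008,.0015]; print("grasp tcp",c.round(4))
plan([*c,.012],np.radians(-62),step=35)
E
```

```text
rect (486.7552185058594, -212.19403076171875) (60.16790008544922, 58.70296096801758) circ ((486.69793701171875, -212.248046875), 30.366960525512695) [325. 189.]
rect (486.7024230957031, -212.3848876953125) (59.473045349121094, 58.8125114440918) circ ((486.58453369140625, -212.17063903808594), 30.29592514038086) [324. 189.]
t 42.4 tcp [ 0.4874 -0.2092  0.172 ] yaw -62.01 tilt 0.04 q [-0.62  0.48  1.73  0.    0.93  0.47] gap 0.997 F [ 0.4 -0.5  0.3]
cup [ 0.4867 -0.2123] tool-rel [130.03  -2.11   2.38]
grasp tcp [ 0.4859 -0.2108]
5 rows; end [ 0.4862 -0.211   0.012 ] yaw -62.01
32, -0, 0, -0, 0, -0
32, -1, 0, -0, 0, -0
32, -0, 0, -0, 0, -0
32, -1, 1, -0, 0, -0
32, -0, -0, -0, 0, -0
```

View pics/w29.png

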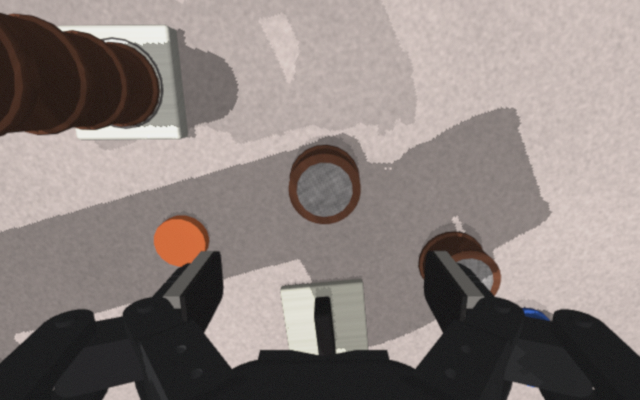

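Request:
move_arm(
  deltas=[85, 32, 0, 0, 0, 0, 0, 85, 32, -1, 0, 0, 0, 0, 85, 32, -1, 0, 0, 0, 0, 85, 32, -1, 0, 0, 0, 0, 85, 20, 0, 0, 0, 0, 0, 85, 12, 0, 0, 0, 0, 0, 85, 0, 0, 0, 0, 0, 0, 85, 0, 0, 0, 0, 0, 0],
)

```text
t: 43.2
tcp_pos: [0.4853, -0.2116, 0.0122]
tool_rot: [0.364, 0.605, -0.364, 0.607]
force: [-0.7, 0.4, 0.3]
finger_gap: 0.998
```

```bash
python3 - <<'E'
from h import *
st(); print(toolrel([.4859,-.2108,.010]))
E
```

```text
t 43.2 tcp [ 0.4853 -0.2116  0.0122] yaw -62.05 tilt 0.1 q [-0.62  0.76  1.82  0.    0.56  0.46] gap 0.998 F [-0.7  0.4  0.3]
[ 2.23  0.96 -0.45]
```

Request:
move_arm(
  deltas=[85, 1, 1, -0.5, 0, 0, 0, 50, 0, 0, 0, 0, 0, 0, 50, 0, 0, 0, 0, 0, 0, 50, 0, 0, 0, 0, 0, 0, 50, 0, 0, 0, 0, 0, 0],
)

```text
t: 43.7
tcp_pos: [0.4856, -0.211, 0.0116]
tool_rot: [0.365, 0.605, -0.365, 0.606]
force: [-1.4, 1.4, 6.6]
finger_gap: 0.699
```

```bash
python3 - <<'E'
from h import *
st(); print(toolrel([.4859,-.2108,.0]))
s,R=tool()
c,C=plan([s["tcp_pos"][0],s["tcp_pos"][1],.235],step=48)
plan([.4808,-.023,.235],np.radians(-62),P0=c,R0=C,step=40)
E
```

```text
t 43.7 tcp [ 0.4856 -0.211   0.0116] yaw -62.08 tilt 0.1 q [-0.62  0.76  1.82  0.    0.56  0.46] gap 0.699 F [-1.4  1.4  6.6]
[11.63  0.34 -0.06]
5 rows; end [ 0.4854 -0.2109  0.2346] yaw -62.08
-45, 0, 0, 0, 0, -0
-44, 0, 0, 0, 0, -0
-45, 0, 0, 0, 0.1, -0
-45, 0, 0, 0, -0, -0
-44, 0, 0, 0, -0, -0
5 rows; end [ 0.4809 -0.0232  0.2347] yaw -61.98
-0, 17, -34, -0, -0, -0
-0, 17, -33, -0, -0, -0
-0, 16, -34, -0, -0, -0
-0, 17, -34, -0.1, -0, -0
-0, 17, -33, 0, -0, -0
```

Request:
move_arm(
  deltas=[50, -40, 0, 0, 0, 0, 0, 50, -50, 0, 0, 0, 0, 0, 50, -50, 0, 0, 0, 0, 0, 50, -50, 0, 0, 0, 0, 0, 50, -33, 0, 0, 0, 0, 0, 50, 0, 0, 0, 0, 0, 0, 50, 0, 0, 0, 0, 0, 0],
)

```text
t: 44.4
tcp_pos: [0.4849, -0.2106, 0.2339]
tool_rot: [0.365, 0.605, -0.365, 0.606]
force: [-0.5, 0.2, -1.4]
finger_gap: 0.689
```

Request:
move_arm(
  deltas=[50, 0, 17, -34, 0, 0, 0, 50, 0, 17, -33, 0, 0, 0, 50, 0, 16, -34, 0, 0, 0, 50, 0, 17, -34, 0, 0, 0, 50, 0, 17, -33, 0, 0, 0, 50, 0, 0, 0, 0, 0, 0, 50, 0, 0, 0, 0, 0, 0, 50, 0, 0, 0, 0, 0, 0],
)

```text
t: 45.2
tcp_pos: [0.4804, -0.0236, 0.2322]
tool_rot: [0.365, 0.606, -0.365, 0.605]
force: [-0.7, -1.1, -1.3]
finger_gap: 0.691
```

```bash
python3 - <<'E'
from h import *
st(); print(toolrel([.4808,-.0231,.1995])); snap("wrist","w30.png")
E
```

```text
t 45.2 tcp [ 0.4804 -0.0236  0.2322] yaw -62.12 tilt 0.12 q [-0.28  0.33  1.78 -0.    1.03  0.8 ] gap 0.691 F [-0.7 -1.1 -1.3]
[32.71  0.68 -0.23]
```

View pics/w30.png

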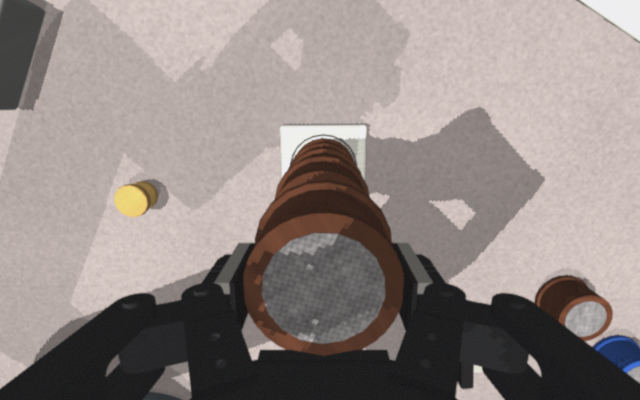

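Request:
move_arm(
  deltas=[50, 15, 0.5, 0, 0, 0, 0, 50, 8, 0, 0, 0, 0, 0, 50, 4, 0, 0, 0, 0, 0, 50, 0, 0, 0, 0, 0, 0, 50, 0, 0, 0, 0, 0, 0],
)

```text
t: 45.75
tcp_pos: [0.4814, -0.0231, 0.2064]
tool_rot: [0.365, 0.606, -0.365, 0.606]
force: [-0.8, 0.3, -1.7]
finger_gap: 0.694
```

```bash
python3 - <<'E'
from h import *
st(); print(toolrel([.4808,-.0231,.1995]))
E
```

```text
t 45.75 tcp [ 0.4814 -0.0231  0.2064] yaw -62.13 tilt 0.01 q [-0.28  0.37  1.81 -0.    0.96  0.8 ] gap 0.694 F [-0.8  0.3 -1.7]
[ 6.91 -0.5  -0.3 ]
```

Request:
move_arm(
  deltas=[50, 3.5, -0.5, -0.2, 0, 0, 0, 50, 2, 0, 0, 0, 0, 0, 50, 1, 0, 0, 0, 0, 0, 50, 0, 0, 0, 0, 0, 0, 85, 0, 0, 0, 0, 0, 0, 85, 0, 0, 0, 0, 0, 0, 85, 0, 0, 0, 0, 0, 0, 85, -40, 0, 0, 0, 0, 0, 85, -45, 0, 0, 0, 0, 0, 85, -20, 0, 0, 0, 0, 0],
)

```text
t: 46.75
tcp_pos: [0.4825, -0.0233, 0.3086]
tool_rot: [0.365, 0.604, -0.364, 0.608]
force: [0.3, -0.4, -1.0]
finger_gap: 0.995
```

Request:
move_arm(
  deltas=[85, 0, 0, 0, 0, 0, 0, 85, 0, 0, 0, 0, 0, 0],
)

```text
t: 46.95
tcp_pos: [0.4804, -0.0227, 0.3048]
tool_rot: [0.365, 0.606, -0.365, 0.606]
force: [-0.5, -0.9, -0.5]
finger_gap: 0.997
```

```bash
python3 - <<'E'
from h import *
cup("w31.png",z=.230,n=3)
c,C=plan([.471,-.359,.28],np.radians(-62),step=42)
plan([.471,-.359,.165],P0=c,R0=C,step=42)
E
```

```text
rect (482.0691223144531, -24.175392150878906) (60.29638671875, 59.49808120727539) circ ((482.1806945800781, -24.107200622558594), 30.501232147216797) [324. 205.]
rect (481.9123229980469, -24.090213775634766) (60.314945220947266, 59.32002258300781) circ ((482.06488037109375, -24.205245971679688), 30.39397430419922) [324. 204.]
rect (481.76531982421875, -23.996353149414062) (60.203041076660156, 59.197227478027344) circ ((481.89520263671875, -23.952436447143555), 30.407339096069336) [325. 204.]
t 47.1 tcp [ 0.4796 -0.0226  0.3033] yaw -62.1 tilt 0.2 q [-0.28  0.24  1.69  0.    1.21  0.8 ] gap 0.998 F [ 0.  -0.2  0.1]
cup [ 0.4819 -0.0241] tool-rel [73.32  1.48  2.59]
9 rows; end [ 0.4711 -0.3587  0.2802] yaw -62.0
3, -18, 33, -0, -0, 0
2, -19, 32, -0, -0, 0
3, -18, 33, -0, -0, 0
2, -18, 32, -0, -0.1, 0.1
3, -19, 33, -0.1, 0, -0
2, -18, 33, 0, 0, -0
3, -18, 32, 0, -0, 0
3, -19, 33, 0, -0, 0
2, -18, 32, 0, -0, 0
3 rows; end [ 0.471  -0.3587  0.1652] yaw -62.0
38, -0, 0, 0, -0, 0
39, -0, 0, 0, -0, 0
38, -0, 0, 0, -0, 0
```

Request:
move_arm(
  deltas=[85, 3, -18, 33, 0, 0, 0, 85, 2, -19, 32, 0, 0, 0, 85, 3, -18, 33, 0, 0, 0, 85, 2, -18, 32, 0, 0, 0, 85, 20, -19, 33, 0, 0, 0, 85, 27, -18, 33, 0, 0, 0, 85, 27, -18, 32, 0, 0, 0, 85, 27, -19, 33, 0, 0, 0, 85, 27, -18, 32, 0, 0, 0, 85, 0, 0, 0, 0, 0, 0],
)

```text
t: 48.1
tcp_pos: [0.4696, -0.3619, 0.1612]
tool_rot: [0.366, 0.607, -0.366, 0.602]
force: [0.3, -0.2, -0.4]
finger_gap: 0.993
```

Request:
move_arm(
  deltas=[85, 0, 0, 0, 0, 0, 0, 85, 0, 0, 0, 0, 0, 0],
)

```text
t: 48.3
tcp_pos: [0.4718, -0.3578, 0.1666]
tool_rot: [0.365, 0.606, -0.364, 0.605]
force: [0.5, 0.2, 0.8]
finger_gap: 0.994
```

```bash
python3 - <<'E'
from h import *
c=cup("w32.png")+[-.0008,.0015]; print("grasp tcp",c.round(4))
plan([*c,.012],np.radians(-62),step=35)
E
```

```text
rect (471.6650390625, -363.4555358886719) (59.4345588684082, 59.3676643371582) circ ((471.6036071777344, -363.6437683105469), 30.30436897277832) [328. 192.]
rect (471.2586669921875, -363.555419921875) (60.209938049316406, 59.206111907958984) circ ((471.5711975097656, -363.7150573730469), 30.3148136138916) [327. 192.]
t 48.4 tcp [ 0.4724 -0.3578  0.1677] yaw -62.01 tilt 0.04 q [-0.84  0.56  1.58  0.    1.    0.25] gap 0.994 F [ 0.4 -0.1 -0.8]
cup [ 0.4715 -0.3635] tool-rel [125.66  -3.51   4.5 ]
grasp tcp [ 0.4707 -0.362 ]
5 rows; end [ 0.4703 -0.3624  0.0117] yaw -62.01
31, -1, 1, -0, 0, -0
31, -0, 0, -0, 0, -0
31, -1, 1, -0, 0, -0
32, -1, 0, -0, 0, -0
31, -1, 1, -0, 0, -0
```

View pics/w32.png

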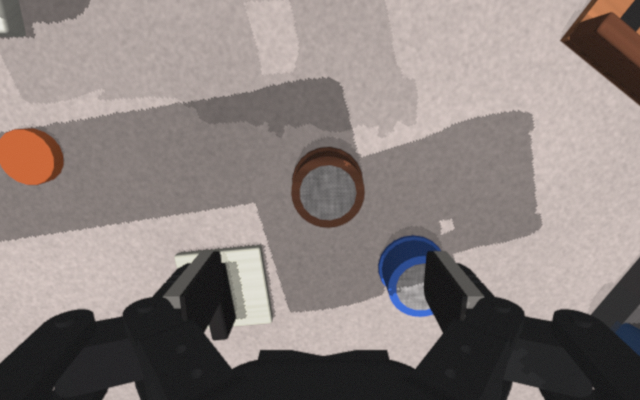

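Request:
move_arm(
  deltas=[85, 31, -1, 1, 0, 0, 0, 85, 31, -1, 0, 0, 0, 0, 85, 31, -1, 1, 0, 0, 0, 85, 31, -1, 0, 0, 0, 0, 85, 20, -1, 1, 0, 0, 0, 85, 11, 0, 0, 0, 0, 0, 85, 0, 0, 0, 0, 0, 0, 85, 0, 0, 0, 0, 0, 0],
)

```text
t: 49.2
tcp_pos: [0.4698, -0.3641, 0.013]
tool_rot: [0.364, 0.605, -0.365, 0.607]
force: [-0.2, 0.1, 0.2]
finger_gap: 0.991
```

```bash
python3 - <<'E'
from h import *
st(); print(toolrel([.4707,-.362,.010]))
E
```

```text
t 49.2 tcp [ 0.4698 -0.3641  0.013 ] yaw -62.05 tilt 0.11 q [-0.85  0.8   1.65  0.    0.69  0.24] gap 0.991 F [-0.2  0.1  0.2]
[ 2.96  1.81 -1.44]
```

Request:
move_arm(
  deltas=[85, 2, 1.8, -1.4, 0, 0, 0, 50, 0, 0, 0, 0, 0, 0, 50, 0, 0, 0, 0, 0, 0, 50, 0, 0, 0, 0, 0, 0, 50, 0, 0, 0, 0, 0, 0],
)

```text
t: 49.7
tcp_pos: [0.4703, -0.3621, 0.0111]
tool_rot: [0.365, 0.605, -0.365, 0.606]
force: [-0.3, 0.9, 5.4]
finger_gap: 0.68
```

```bash
python3 - <<'E'
from h import *
st(); print(toolrel([.4707,-.362,.0]))
s,R=tool()
c,C=plan([s["tcp_pos"][0],s["tcp_pos"][1],.28],step=48)
plan([.4808,-.023,.28],np.radians(-62),P0=c,R0=C,step=44)
E
```

```text
t 49.7 tcp [ 0.4703 -0.3621  0.0111] yaw -62.09 tilt 0.08 q [-0.84  0.8   1.65  0.    0.69  0.24] gap 0.68 F [-0.3  0.9  5.4]
[11.06  0.39  0.04]
6 rows; end [ 0.4701 -0.362   0.2801] yaw -62.09
-45, 0, 0, 0, 0, -0
-45, 0, 0, 0, 0, -0
-44, 0, 0, 0, 0, -0
-45, 0, 0, 0, 0, -0
-45, 0, 0, 0, 0.1, -0
-45, 0, 0, 0, -0, -0
8 rows; end [ 0.4807 -0.0235  0.2803] yaw -61.99
0, 21, -37, -0, -0, -0
0, 21, -37, -0, -0, -0
0, 21, -36, -0, -0, -0
0, 21, -37, -0, -0, -0
0, 21, -37, -0.1, -0, -0
0, 21, -37, 0, -0, -0
0, 21, -37, 0, -0, -0
0, 21, -36, 0, -0, -0
```

Request:
move_arm(
  deltas=[50, -40, 0, 0, 0, 0, 0, 50, -50, 0, 0, 0, 0, 0, 50, -50, 0, 0, 0, 0, 0, 50, -50, 0, 0, 0, 0, 0, 50, -50, 0, 0, 0, 0, 0, 50, -30, 0, 0, 0, 0, 0, 50, 0, 0, 0, 0, 0, 0, 50, 0, 0, 0, 0, 0, 0],
)

```text
t: 50.5
tcp_pos: [0.4695, -0.3615, 0.2799]
tool_rot: [0.365, 0.606, -0.365, 0.606]
force: [-0.6, 0.2, -2.4]
finger_gap: 0.682
```

Request:
move_arm(
  deltas=[50, 0, 21, -37, 0, 0, 0, 50, 0, 21, -37, 0, 0, 0, 50, 0, 21, -36, 0, 0, 0, 50, 0, 21, -37, 0, 0, 0, 50, 0, 21, -37, 0, 0, 0, 50, 0, 21, -37, 0, 0, 0, 50, 0, 21, -37, 0, 0, 0, 50, 0, 21, -36, 0, 0, 0, 50, 0, 0, 0, 0, 0, 0, 50, 0, 0, 0, 0, 0, 0],
)

```text
t: 51.5
tcp_pos: [0.4793, -0.0223, 0.2778]
tool_rot: [0.363, 0.608, -0.365, 0.605]
force: [0.4, -0.4, -1.7]
finger_gap: 0.68
```

```bash
python3 - <<'E'
from h import *
snap("wrist","w33.png"); st(); print(toolrel([.4808,-.0231,.241])); 
E
```

```text
t 51.55 tcp [ 0.4798 -0.0234  0.2782] yaw -62.05 tilt 0.21 q [-0.28  0.27  1.72 -0.    1.15  0.8 ] gap 0.682 F [-0.4 -0.1 -0.4]
[37.18  1.09  0.29]
```

View pics/w33.png

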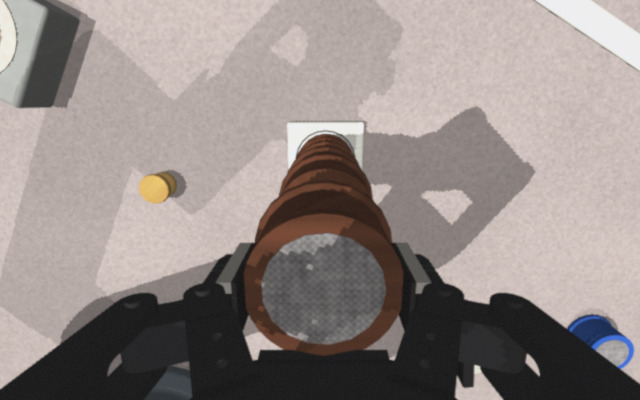

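Request:
move_arm(
  deltas=[50, 17, 0.5, 0, 0, 0, 0, 50, 10, 0, 0, 0, 0, 0, 50, 4, 0, 0, 0, 0, 0, 50, 0, 0, 0, 0, 0, 0, 50, 0, 0, 0, 0, 0, 0, 50, 0, 0, 0, 0, 0, 0],
)

```text
t: 52.15
tcp_pos: [0.4816, -0.0236, 0.2493]
tool_rot: [0.365, 0.605, -0.365, 0.606]
force: [0.4, -0.0, -1.8]
finger_gap: 0.683
```

```bash
python3 - <<'E'
from h import *
st(); print(toolrel([.4808,-.0231,.241]))
E
```

```text
t 52.15 tcp [ 0.4816 -0.0236  0.2493] yaw -62.12 tilt 0.07 q [-0.28  0.31  1.76  0.    1.07  0.8 ] gap 0.683 F [ 0.4 -0.  -1.8]
[ 8.29 -0.52 -0.81]
```

Request:
move_arm(
  deltas=[50, 4, -0.5, -0.8, 0, 0, 0, 50, 2.5, 0, 0, 0, 0, 0, 50, 1.2, 0, 0, 0, 0, 0, 50, 0, 0, 0, 0, 0, 0, 85, 0, 0, 0, 0, 0, 0, 85, 0, 0, 0, 0, 0, 0, 85, 0, 0, 0, 0, 0, 0, 85, -35, 0, 0, 0, 0, 0, 85, -35, 0, 0, 0, 0, 0, 85, -30, 0, 0, 0, 0, 0],
)

```text
t: 53.15
tcp_pos: [0.4806, -0.0228, 0.3428]
tool_rot: [0.365, 0.605, -0.365, 0.606]
force: [0.2, -0.4, -0.7]
finger_gap: 0.997
```

Request:
move_arm(
  deltas=[85, 0, 0, 0, 0, 0, 0, 85, 0, 0, 0, 0, 0, 0],
)

```text
t: 53.35
tcp_pos: [0.4804, -0.0227, 0.3415]
tool_rot: [0.365, 0.605, -0.365, 0.606]
force: [0.6, -0.2, 0.7]
finger_gap: 0.994
```

```bash
python3 - <<'E'
from h import *
cup("w34.png",z=.272,n=3); snap("side","s34.png"); v=snap("top","t34.png")
[fmt(o) for o in comps(v,.036,.055,.044,3)]
E
```

```text
rect (482.1016845703125, -23.89141845703125) (59.96406936645508, 59.45728302001953) circ ((481.98052978515625, -23.822933197021484), 30.483461380004883) [323. 207.]
rect (482.107421875, -23.92833709716797) (60.3287467956543, 59.20960998535156) circ ((481.9187316894531, -23.862037658691406), 30.41695213317871) [324. 207.]
rect (481.9117431640625, -23.808433532714844) (60.1861457824707, 59.102359771728516) circ ((481.94720458984375, -23.99275779724121), 30.383893966674805) [325. 207.]
t 53.5 tcp [ 0.4794 -0.0225  0.3396] yaw -62.1 tilt 0.19 q [-0.28  0.21  1.63  0.    1.31  0.8 ] gap 0.991 F [ 0.3 -0.9 -0.2]
cup [ 0.482  -0.0239] tool-rel [67.64  1.82  2.61]
[215.  92.] 293 cen [0.9218 0.2865] circ 920.3 290.0 r 53.3 rect 920.1 286.6 33.5 103.5 86.9 rgb [79. 46. 19.]
[144. 106.] 24 cen [0.8732 0.5173] circ 873.2 517.3 r 11.8 rect 873.2 517.3 6.5 22.7 0.7 rgb [86.5 49.  20. ]
[164. 106.] 90 cen [0.874  0.4527] circ 874.0 452.7 r 47.0 rect 874.0 452.7 6.5 93.8 0.7 rgb [80. 45. 18.]
[196. 106.] 12 cen [0.8753 0.346 ] circ 875.3 346.0 r 5.9 rect 875.3 346.0 6.5 9.8 0.7 rgb [90.  50.  20.5]
[... 1399 characters left out ...]
7 6.4 1.3 rgb [24.5 25.  24. ]
[508. 205.] 9 cen [ 0.5636 -0.6692] circ 563.6 -669.2 r 4.6 rect 563.6 -669.2 6.5 6.6 0.5 rgb [ 8. 20. 36.]
[127. 207.] 9 cen [0.5453 0.563 ] circ 545.3 563.0 r 4.6 rect 545.3 563.0 6.5 6.4 1.3 rgb [32. 32. 30.]
[191. 241.] 1007 cen [0.4385 0.3562] circ 438.0 357.3 r 83.3 rect 438.1 357.3 109.0 131.9 0.5 rgb [112. 116. 111.]
[448. 244.] 264 cen [ 0.4366 -0.4721] circ 437.1 -471.8 r 30.0 rect 437.1 -471.9 54.9 55.4 0.5 rgb [ 75.5  84.  105. ]
[400. 275.] 84 cen [ 0.3335 -0.3177] circ 332.9 -316.5 r 28.1 rect 333.6 -317.7 56.1 16.1 34.2 rgb [30.5 31.  28.5]
[ 94. 282.] 12 cen [0.3062 0.6625] circ 306.2 662.5 r 5.8 rect 306.2 662.5 9.7 6.4 1.5 rgb [56.5 37.  24. ]
```

View pics/w34.png

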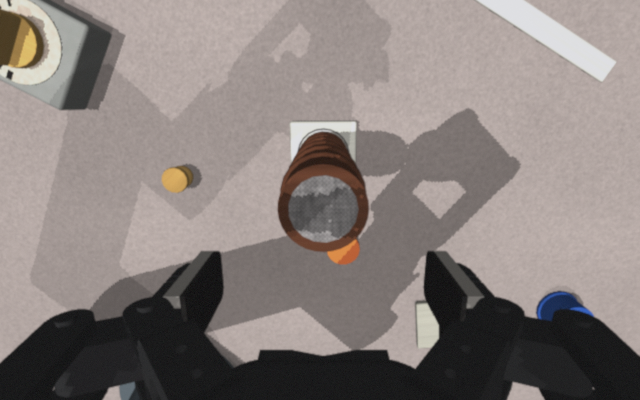

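View pics/s34.png

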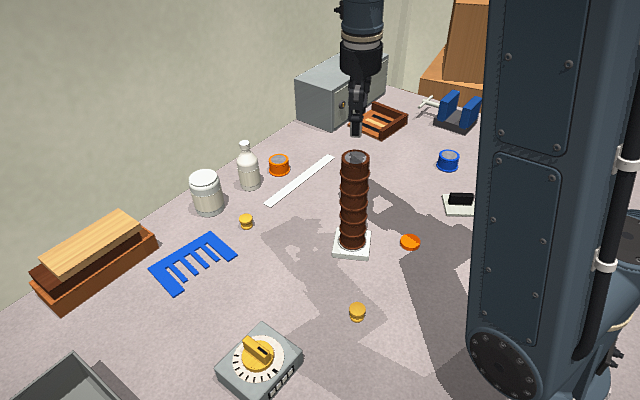

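The column of six is straight. The plate has been knocked to about (0.333, −0.317), so I'll go there and look.

```bash
python3 - <<'E'
from h import *
st()
c,C=plan([.335,-.315,.26],np.radians(-56.5),step=42)
E
```

```text
t 53.6 tcp [ 0.4797 -0.0226  0.3398] yaw -62.1 tilt 0.17 q [-0.28  0.21  1.63  0.    1.31  0.8 ] gap 0.991 F [ 1.1 -0.2  0.6]
8 rows; end [ 0.3352 -0.3146  0.2599] yaw -56.5
10, -33, 24, -0.7, -0, 0
10, -33, 23, -0.7, -0, 0
10, -34, 23, -0.7, -0, 0
10, -34, 23, -0.7, -0.1, 0.1
10, -34, 22, -0.7, 0, -0
10, -35, 22, -0.7, 0, -0
10, -34, 21, -0.7, -0, 0
10, -35, 21, -0.7, -0, 0
```

Request:
move_arm(
  deltas=[85, 0, -33, 24, -0.7, 0, 0, 85, 5, -33, 23, -0.7, 0, 0, 85, 15, -34, 23, -0.7, 0, 0, 85, 30, -34, 23, -0.7, 0, 0, 85, 30, -34, 22, -0.7, 0, 0, 85, 30, -35, 22, -0.7, 0, 0, 85, 30, -34, 21, -0.7, 0, 0, 85, 30, -35, 21, -0.7, 0, 0, 85, 0, 0, 0, 0, 0, 0, 85, 0, 0, 0, 0, 0, 0],
)

```text
t: 54.6
tcp_pos: [0.3362, -0.3125, 0.1716]
tool_rot: [0.336, 0.624, -0.335, 0.621]
force: [-0.2, 0.1, -0.1]
finger_gap: 0.995
```

Request:
move_arm(
  deltas=[60, 0, 0, 0, 0, 0, 0, 60, 0, 0, 0, 0, 0, 0],
)

```text
t: 54.8
tcp_pos: [0.3379, -0.3117, 0.1737]
tool_rot: [0.334, 0.623, -0.334, 0.624]
force: [0.9, 0.7, -0.8]
finger_gap: 0.713
```

```bash
python3 - <<'E'
from h import *
st(); v=snap("wrist","w35.png")
print("handle");[fmt(o) for o in comps(v,.038,.052,.044)]
print("plate");[fmt(o) for o in comps(v,.005,.016,.010,500)]
E
```

```text
t 54.8 tcp [ 0.3379 -0.3117  0.1737] yaw -56.39 tilt 0.07 q [-0.99  0.4   1.9   0.    0.84 -0.01] gap 0.713 F [ 0.9  0.7 -0.8]
handle
[549. 198.] 4009 cen [ 0.4348 -0.4742] circ 434.2 -474.6 r 30.8 rect 434.1 -474.5 58.9 61.4 8.9 rgb [108. 111. 153.]
[327. 203.] 1360 cen [ 0.3299 -0.323 ] circ 329.0 -324.0 r 31.9 rect 328.9 -323.8 62.6 15.6 33.4 rgb [34. 33. 33.]
plate
[145.  24.] 2876 cen [ 0.3661 -0.1205] circ 368.4 -118.7 r 26.2 rect 363.9 -121.7 39.4 51.6 33.6 rgb [199. 103.  59.]
[327. 191.] 6359 cen [ 0.331  -0.3224] circ 328.3 -324.7 r 57.7 rect 328.2 -324.3 82.8 83.5 33.6 rgb [155. 154. 143.]
```

View pics/w35.png

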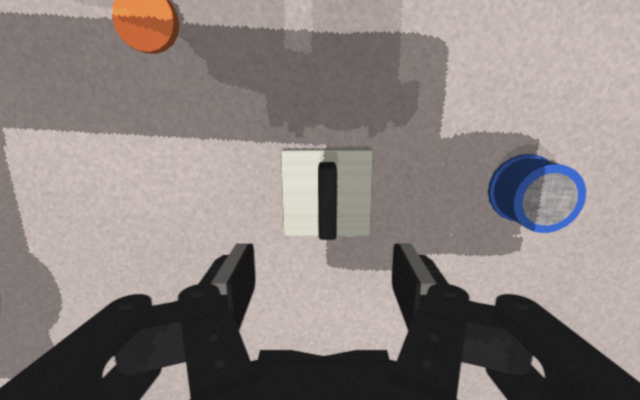

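```bash
python3 - <<'E'
from h import *
c,C=plan([.3277,-.3227,.06],np.radians(-56.4),step=30)
E
```

```text
4 rows; end [ 0.3272 -0.3227  0.0598] yaw -56.38
28, -4, 1, 0, 0, -0
29, -3, 1, 0, 0, -0
28, -4, 0, 0, 0.1, -0
29, -4, 1, 0, -0, -0
```

Request:
move_arm(
  deltas=[60, 28, -4, 1, 0, 0, 0, 60, 29, -3, 1, 0, 0, 0, 60, 28, -4, 0, 0, 0, 0, 60, 18, -4, 1, 0, 0, 0, 60, 0, 0, 0, 0, 0, 0, 60, 0, 0, 0, 0, 0, 0, 60, 0, 0, 0, 0, 0, 0],
)

```text
t: 55.55
tcp_pos: [0.3272, -0.3237, 0.0711]
tool_rot: [0.334, 0.622, -0.335, 0.624]
force: [0.9, -0.2, -0.7]
finger_gap: 0.702
```

```bash
python3 - <<'E'
from h import *
v=snap("wrist","w36.png")
print("handle");[fmt(o) for o in comps(v,.038,.052,.044)]
print("plate");[fmt(o) for o in comps(v,.005,.016,.010,500)]
st();print(toolrel([.3277,-.3227,.0185]))
E
```

```text
handle
[322. 227.] 3287 cen [ 0.3308 -0.3224] circ 329.2 -323.8 r 32.0 rect 329.1 -323.6 63.3 15.7 33.8 rgb [40. 38. 38.]
[627. 228.] 2039 cen [ 0.4195 -0.4575] circ 423.4 -462.5 r 25.9 rect 417.6 -457.2 51.9 16.1 47.6 rgb [ 46.  77. 134.]
plate
[322. 205.] 13590 cen [ 0.3322 -0.3216] circ 328.3 -324.1 r 57.7 rect 328.5 -324.0 83.5 83.1 33.8 rgb [209. 207. 192.]
[588. 193.] 1400 cen [ 0.4298 -0.454 ] circ 432.9 -468.8 r 30.8 rect 430.0 -457.0 61.5 30.4 13.5 rgb [28. 44. 78.]
t 55.6 tcp [ 0.3271 -0.3238  0.0712] yaw -56.45 tilt 0.16 q [-1.02  0.6   1.98  0.    0.56 -0.04] gap 0.705 F [0.2 0.  0.4]
[52.65  1.14 -0.77]
```

View pics/w36.png

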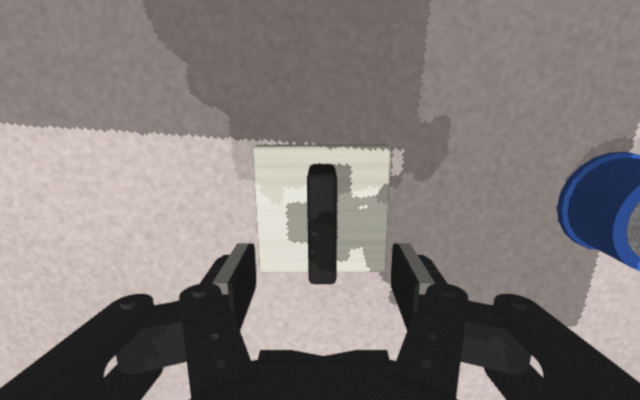

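Request:
move_arm(
  deltas=[60, 25, 1, -1, 0, 0, 0, 60, 18, 0, 0, 0, 0, 0, 60, 7, 0, 0, 0, 0, 0, 60, 0, 0, 0, 0, 0, 0, 60, 0, 0, 0, 0, 0, 0],
)

```text
t: 56.1
tcp_pos: [0.3269, -0.3224, 0.0206]
tool_rot: [0.334, 0.623, -0.335, 0.623]
force: [0.2, 0.1, 0.5]
finger_gap: 0.701
```

```bash
python3 - <<'E'
from h import *
st();print(toolrel([.3278,-.3225,.0185]))
E
```

```text
t 56.1 tcp [ 0.3269 -0.3224  0.0206] yaw -56.49 tilt 0.08 q [-1.02  0.71  2.    0.    0.44 -0.04] gap 0.701 F [0.2 0.1 0.5]
[2.07 0.69 0.53]
```

Request:
move_arm(
  deltas=[60, 1, 0.7, 0.5, 0, 0, 0, 10, 0, 0, 0, 0, 0, 0, 10, 0, 0, 0, 0, 0, 0, 10, 0, 0, 0, 0, 0, 0, 10, 0, 0, 0, 0, 0, 0, 10, 0, 0, 0, 0, 0, 0, 10, 0, 0, 0, 0, 0, 0],
  force=80,
)

```text
t: 56.8
tcp_pos: [0.3276, -0.3223, 0.0194]
tool_rot: [0.334, 0.623, -0.335, 0.623]
force: [0.7, -0.2, 5.6]
finger_gap: 0.17
```

```bash
python3 - <<'E'
from h import *
st();print(toolrel([.3278,-.3225,.0]))
E
```

```text
t 56.8 tcp [ 0.3276 -0.3223  0.0194] yaw -56.49 tilt 0.06 q [-1.02  0.71  1.99  0.    0.43 -0.04] gap 0.17 F [ 0.7 -0.2  5.6]
[19.39  0.07  0.24]
```

Request:
move_arm(
  deltas=[10, -20, 0, 0, 0, 0, 0, 10, -40, 0, 0, 0, 0, 0, 10, -50, 0, 0, 0, 0, 0, 10, -50, 0, 0, 0, 0, 0, 10, -50, 0, 0, 0, 0, 0, 10, -50, 0, 0, 0, 0, 0, 10, -40, 0, 0, 0, 0, 0, 10, -20, 0, 0, 0, 0, 0, 10, 0, 0, 0, 0, 0, 0, 10, 0, 0, 0, 0, 0, 0],
)

```text
t: 57.8
tcp_pos: [0.3266, -0.3208, 0.3373]
tool_rot: [0.335, 0.624, -0.334, 0.622]
force: [0.1, 0.2, -4.7]
finger_gap: 0.171
```

```bash
python3 - <<'E'
from h import *
st(); v=snap("wrist","w37.png")
plan([.4808,-.0231,.335],np.radians(-62),step=36)
E
```

```text
t 57.8 tcp [ 0.3266 -0.3208  0.3373] yaw -56.5 tilt 0.2 q [-1.02  0.17  1.68  0.    1.29 -0.04] gap 0.171 F [ 0.1  0.2 -4.7]
10 rows; end [ 0.4812 -0.0229  0.335 ] yaw -62.0
0, 29, -16, 0.5, -0, 0
0, 29, -17, 0.6, -0.1, 0
1, 29, -17, 0.5, 0, 0
-0, 29, -17, 0.6, -0, 0
0, 29, -17, 0.5, -0.1, 0
0, 28, -18, 0.6, 0, 0
1, 29, -18, 0.5, -0, 0
-0, 28, -18, 0.6, -0.1, 0
-0, 28, -18, 0.5, 0, 0
0, 28, -19, 0.6, -0, 0
```

View pics/w37.png

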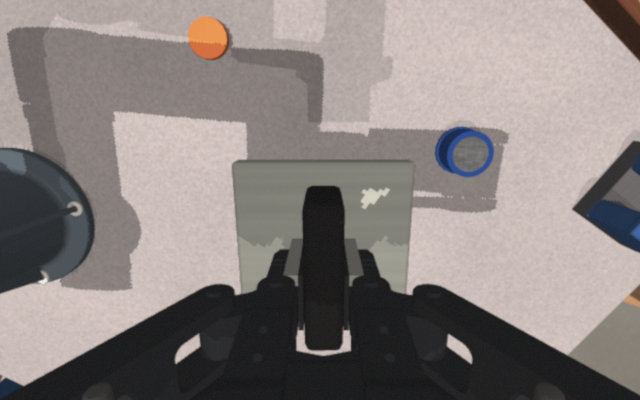

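Request:
move_arm(
  deltas=[10, -1, 29, -16, 0.5, 0, 0, 10, -1, 29, -17, 0.6, 0, 0, 10, -1, 29, -17, 0.5, 0, 0, 10, -1, 29, -17, 0.6, 0, 0, 10, 0, 29, -17, 0.5, 0, 0, 10, 0, 28, -18, 0.6, 0, 0, 10, 0, 29, -18, 0.5, 0, 0, 10, 0, 28, -18, 0.6, 0, 0, 10, 0, 27, -18, 0.5, 0, 0, 10, 0, 26, -18, 0.6, 0, 0],
)

```text
t: 58.85
tcp_pos: [0.4791, -0.0251, 0.3398]
tool_rot: [0.364, 0.608, -0.365, 0.604]
force: [0.1, -0.2, -5.3]
finger_gap: 0.167
```

Request:
move_arm(
  deltas=[10, 0, 0, 0, 0, 0, 0, 10, 0, 0, 0, 0, 0, 0, 10, 0, 0, 0, 0, 0, 0],
)

```text
t: 59.15
tcp_pos: [0.479, -0.0271, 0.3412]
tool_rot: [0.364, 0.607, -0.365, 0.605]
force: [-0.2, -0.8, -4.6]
finger_gap: 0.165
```

```bash
python3 - <<'E'
from h import *
v=snap("wrist","w38.png"); snap("side","s38.png"); st();print(toolrel([.4808,-.0231,.2914]))
o=max(comps(v,.013,.027,.020,300),key=lambda o:o["area"]) ; fmt(o)
E
```

```text
t 59.25 tcp [ 0.4794 -0.0276  0.342 ] yaw -62.08 tilt 0.12 q [-0.29  0.2   1.63 -0.    1.31  0.79] gap 0.169 F [-0.3  0.3 -5.1]
[50.6   3.42 -3.23]
[323. 130.] 1408 cen [ 0.5068 -0.0125] circ 496.6 -17.0 r 50.6 rect 497.8 -16.2 52.0 88.8 26.8 rgb [221. 221. 217.]
```

View pics/w38.png

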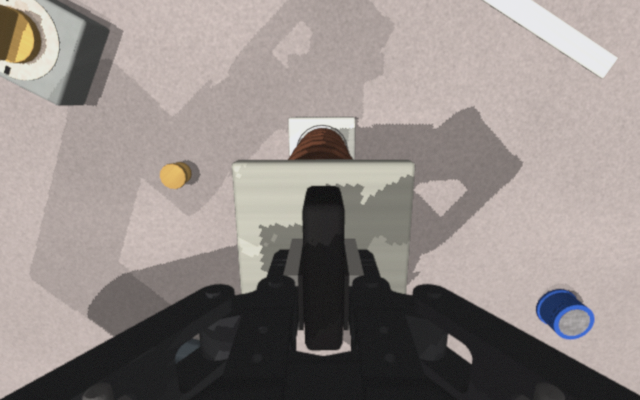

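View pics/s38.png

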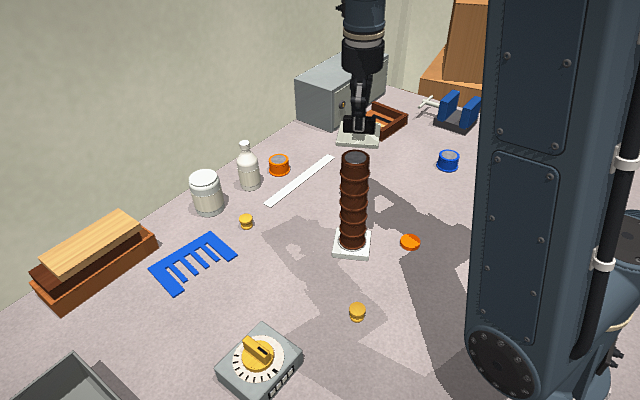

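Request:
move_arm(
  deltas=[10, 10, 2, -2, 0, 0, 0, 10, 12, 1.5, -1.5, 0, 0, 0, 10, 10, 0, 0, 0, 0, 0, 10, 5, 0, 0, 0, 0, 0, 10, 0, 0, 0, 0, 0, 0, 10, 0, 0, 0, 0, 0, 0, 10, 0, 0, 0, 0, 0, 0, 10, 0, 0, 0, 0, 0, 0],
)

```text
t: 60.05
tcp_pos: [0.4819, -0.0222, 0.3064]
tool_rot: [0.364, 0.606, -0.364, 0.607]
force: [0.4, 0.5, -5.3]
finger_gap: 0.172
```

```bash
python3 - <<'E'
from h import *
st();print(toolrel([.481,-.0227,.2914]))
E
```

```text
t 60.05 tcp [ 0.4819 -0.0222  0.3064] yaw -62.0 tilt 0.07 q [-0.28  0.24  1.68  0.    1.22  0.8 ] gap 0.172 F [ 0.4  0.5 -5.3]
[ 1.497e+01 -1.010e+00 -1.000e-02]
```

Request:
move_arm(
  deltas=[10, 6, -1, 0, 0, 0, 0, 10, 4, 0, 0, 0, 0, 0, 10, 2, 0, 0, 0, 0, 0, 10, 0, 0, 0, 0, 0, 0, 10, 0, 0, 0, 0, 0, 0],
)

```text
t: 60.55
tcp_pos: [0.4807, -0.0226, 0.2938]
tool_rot: [0.364, 0.606, -0.364, 0.606]
force: [1.2, 0.7, -5.0]
finger_gap: 0.163
```

```bash
python3 - <<'E'
from h import *
st();print(toolrel([.481,-.0227,.2914]))
E
```

```text
t 60.55 tcp [ 0.4807 -0.0226  0.2938] yaw -62.0 tilt 0.01 q [-0.28  0.25  1.7   0.    1.19  0.8 ] gap 0.163 F [ 1.2  0.7 -5. ]
[2.39 0.23 0.24]
```

Request:
move_arm(
  deltas=[10, 1.5, 0, 0, 0, 0, 0, 10, 0, 0, 0, 0, 0, 0, 10, 0, 0, 0, 0, 0, 0],
)

```text
t: 60.85
tcp_pos: [0.4807, -0.0226, 0.2924]
tool_rot: [0.364, 0.606, -0.364, 0.606]
force: [0.4, 0.1, -5.3]
finger_gap: 0.166
```

Request:
move_arm(
  deltas=[10, 1, 0, 0, 0, 0, 0, 10, 0, 0, 0, 0, 0, 0],
)

```text
t: 61.05
tcp_pos: [0.4807, -0.0226, 0.2914]
tool_rot: [0.364, 0.606, -0.364, 0.606]
force: [0.4, 0.2, -4.5]
finger_gap: 0.173
```

Request:
move_arm(
  deltas=[10, 0.7, 0, 0, 0, 0, 0, 10, 0, 0, 0, 0, 0, 0],
)

```text
t: 61.25
tcp_pos: [0.4809, -0.0226, 0.2913]
tool_rot: [0.364, 0.606, -0.364, 0.606]
force: [-0.8, 0.8, 0.5]
finger_gap: 0.17
```

The load has come off the gripper, so the plate is resting on the column. I'll open and rise.

Request:
move_arm(
  deltas=[25, 0, 0, 0, 0, 0, 0, 40, 0, 0, 0, 0, 0, 0, 50, 0, 0, 0, 0, 0, 0, 50, 0, 0, 0, 0, 0, 0, 50, -10, 0, 0, 0, 0, 0, 50, -20, 0, 0, 0, 0, 0, 50, -25, 0, 0, 0, 0, 0, 50, -25, 0, 0, 0, 0, 0, 50, -20, 0, 0, 0, 0, 0, 50, 0, 0, 0, 0, 0, 0],
)

```text
t: 62.25
tcp_pos: [0.4824, -0.023, 0.3944]
tool_rot: [0.365, 0.603, -0.363, 0.609]
force: [1.1, 0.2, 0.0]
finger_gap: 0.584
```

Request:
move_arm(
  deltas=[85, 0, 0, 0, 0, 0, 0, 85, 0, 0, 0, 0, 0, 0, 85, 0, 0, 0, 0, 0, 0],
)

```text
t: 62.55
tcp_pos: [0.48, -0.0224, 0.3895]
tool_rot: [0.364, 0.607, -0.364, 0.605]
force: [0.4, 0.7, -0.2]
finger_gap: 0.993
```

```bash
python3 - <<'E'
from h import *
st()
v=snap("wrist","w39.png"); snap("side","s39.png")
print("handle");[fmt(o) for o in comps(v,.309,.322,.316)]
print("plate");[fmt(o) for o in comps(v,.276,.288,.282,300)]
print("base");[fmt(o) for o in comps(v,.013,.027,.020,300)]
E
```

```text
t 62.55 tcp [ 0.48   -0.0224  0.3895] yaw -62.0 tilt 0.15 q [-0.28  0.16  1.55  0.    1.43  0.8 ] gap 0.993 F [ 0.4  0.7 -0.2]
handle
[325. 204.] 2148 cen [ 0.4834 -0.0232] circ 482.2 -24.1 r 32.0 rect 482.0 -23.8 63.1 15.5 28.6 rgb [36. 35. 35.]
plate
[325. 189.] 9451 cen [ 0.485  -0.0225] circ 481.3 -24.3 r 57.8 rect 481.7 -24.3 82.4 83.3 28.0 rgb [180. 178. 165.]
base
[114.  71.] 414 cen [0.4385 0.2889] circ 436.3 290.1 r 54.5 rect 436.3 288.8 8.4 108.9 89.6 rgb [55. 55. 54.]
[325. 127.] 945 cen [ 0.5103 -0.0097] circ 507.3 -10.8 r 45.8 rect 508.2 -10.1 26.1 88.8 28.0 rgb [213. 213. 206.]
```

View pics/w39.png

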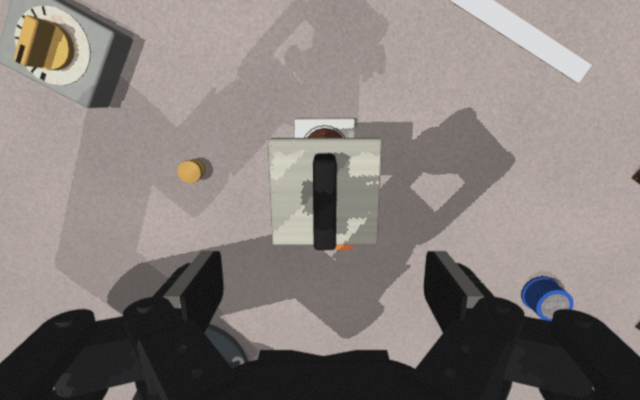

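View pics/s39.png

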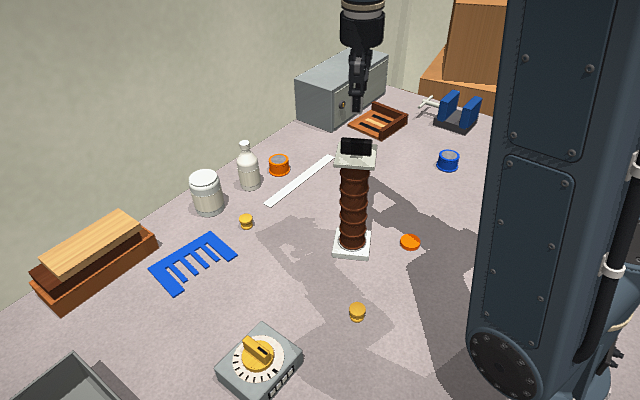

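The plate is at (0.4815, −0.0242) with yaw 28.0°. The base is at (0.4817, −0.0242) with yaw 28.0°, so I'm handing the job in.

```bash
python3 - <<'E'
from h import *
job.sign_off()
E
```

```text
the job is handed in; nothing more can be done
```

The job is handed in at about 63 s of the 210 s limit; sign-off gave no verdict.

- **Reset knob:** I turned it about 133° anticlockwise until it pressed on the stop at 1.2 N m. The next picture showed its pointer in line with the zero tick.
- **Plate set aside:** I put it on a clear patch of bench. It was knocked a few centimetres there, so I found it again in the images before picking it up.
- **Column:** All six dark cups were there and are stacked mouth down on the base. Each measured within about 1.1 mm of the base centre. The first cup went down 1.8 mm off because of a bias in the wrist camera, so I regripped it and shifted it.
- **Plate on top:** The last picture put the plate's centre at (0.4815, −0.0242) m with yaw 28.0°. The base is at (0.4817, −0.0242) m with yaw 28.0°.
- **Look-alikes and other things:** The blue and orange look-alikes, ruler, template, checker and loose knobs were never touched.

No check failed at the end. I did not see the grip slacken. The base yaw readings spread from 27.8° to 28.3°, and I used 28.0°.

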